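# Pack the coffee sample tins and latch the carrier

### The arm

A 6-joint arm with a two-finger parallel gripper is mounted at the origin on the work surface. World frame = base frame: x ahead of the robot, y to its left, z up, the work surface at z = 0. Lengths are in m, angles in rad, forces in N, time in s.
With the tool pointing down it reaches from about 0.3 to 0.775 m from the base axis. Payload 14.6 kg.
Tool frame: the origin (TCP) lies on the centre line of the jaws, within the pads' length; the fingertips stand 14 mm ahead of it and the grasp point (between the pads) lies 5 mm behind it; x points along the fingers, y is the direction in which the jaws open and shut, and the axes are right-handed (so a half turn about x gives the same grasp; the last joint's range is limited). The gripper opens to 94 mm and grips with 3 to 60 N. Pads are 16 mm wide; open, the fingers measure 119 mm over their backs; the gripper's body (75 mm by 177 mm) begins 78 mm behind the grasp point.
Start: joints at [-1.232, 0.3, 1.521, -0, 1.321, -0.067], TCP at [0.217, -0.505, 0.219] pointing down, gripper open.
Joint ranges: [-3.03, 3.03], [-0.79, 2.21], [0.23, 2.52], [-1.04, 4.18], [0, 3.07], [-2.55, 2.55]. Speed limits (rad/s): [2.22, 2.22, 2.57, 3.14, 3.14, 3.14].

### API

Orientations are given as [roll, pitch, yaw] about the fixed x, y, z axes, in that order (R = Rz(yaw) Ry(pitch) Rx(roll)).
In Python, from station import * gives the robot as it stands. The module is installed in compiled form; this text tells all that it offers.
- The arm moves only by the shell command python3 -m handwheel 'ROWS' [FORCE]. ROWS is JSON, a list of rows, each a list of 3 entries, a list of its own where there are three numbers: the shift along the tool's x, y, z in mm, then the turn about the tool's x in rad, then the gripper command: -1 is fully open, 1 is shut, values between are in proportion. In form: [[[dx, dy, dz], spin, gripper], ...]. A call has exactly 5 rows; each row is the pose to reach, as a shift and turn from the pose measured when the call began, along the tool's axes at that moment; what a row does not reach only later rows make up. A row lasts 1/10 s, in which the tool goes at most 50 mm and 8.59 degrees, less where a joint would pass 70% of its speed; a pose out of reach is approached as far as the arm can. A call with a gripper value outside its range is refused whole. The fingers move at their own pace and stop on an object; FORCE is the grip in N (left out, the last holds). Time passes only in rows, so rows that repeat a pose let the fingers close, or fill a call up. It gives the time, the measured TCP pose, the force and the opening at its end, in the units of the state.
- get_obs(): the state, without advancing time (a new reading comes with each control period).
- camera(name): name is "side" or "top"; returns (picture, depth): 420x560x3 uint8, blue, green, red; 420x560 float32, m along the optical axis (not along the pixel's ray), 0 where there is no reading.
- camera_info(name): a dict with "fx", "fy", "cx", "cy" (pixels), "extrinsics" (4x4, takes a point from camera to world coordinates). Camera axes: x right, y down, z forward; pixel columns grow to the right and rows downward; lengths in m; the calibration is good to about 2 mm. A picture is of the moment at which its call begins. camera_info takes no time and is no camera call.
- hand_in(): hands the job in, once; it reports no verdict.
The state is a dict: "time_s": time; "qpos": joint angles; "joint_vel": joint speeds; "tau": joint torques, N m; "ee_pos": TCP position; "eef_rot": TCP orientation; "force": force on the tool from outside, world axes, zero at the start; "moment": the same for the moment, N m; "grip_width": finger opening in m.
Only numpy, scipy, OpenCV 4.12 (cv2) and the standard library are available. Lean on these libraries where they do the work, as an engineer would, in place of code of your own. Each camera call takes 0.05 s, during which the arm holds its last target. There are 200 camera calls.

### The job

Pack every sample tin standing on the counter into the carrier tray, each fully down in a pocket of its own shape, the oblong ones with their spout in the notch. Then lower the cover plate over both dowel pins until it lies flat on the two end walls, and turn both latches all the way over it. Leave the tasting glasses and the bowl as they are.

Things in the scene. Friction and masses are not known exactly. Their poses are not given: they have to be found in the camera images.
- tray: fixed wooden tray, 168 (x) x 284 (y) mm; origin under its centre, z up. Floor 6 mm thick; pocket block 22 mm high, so pockets are 16 mm deep and 4 mm longer and wider than their tins. End walls at both y ends (22 mm thick, tops at 62 mm) each carry an upright 12 mm dowel pin, tapered tip, 16 mm tall, at x = 0, y = +131 and -131 mm. Front row: two oblong pockets; back row: square, eight-sided, square
- pocket_long0 (a point): centre of the floor of oblong pocket 0 (body part 48 mm in tray x, 92 mm in tray y), with a notch 20 mm wide and 14 mm deep for the spout at its tray +y end; frame parallel to the tray's
- pocket_long1 (a point): centre of the floor of oblong pocket 1 (body part 48 mm in tray x, 92 mm in tray y), with a notch 20 mm wide and 14 mm deep for the spout at its tray +y end; frame parallel to the tray's
- pocket_square0 (a point): centre of the floor of square pocket 0, 58 x 58 mm, sides along the tray's x and y
- pocket_square1 (a point): centre of the floor of square pocket 1, 58 x 58 mm, sides along the tray's x and y
- pocket_round0 (a point): centre of the floor of the eight-sided pocket for the round tin, 64 mm across flats
- pin0 (a point): tip of dowel pin 0 (at the tray's +y end), 78 mm above the counter
- pin1 (a point): tip of dowel pin 1 (at the tray's -y end), 78 mm above the counter
- long_tin0: closed oblong aluminium tin, may be absent: 44 (x) x 88 (y) x 52 mm high, with a spout block 16 mm wide, 36 mm high sticking out 12 mm from its +y end; origin at the centre of the underside of the 44 x 88 body, z up; about 0.16 kg. Goes in either oblong pocket, its +y along the tray's +y
- long_tin1: closed oblong aluminium tin, may be absent: 44 (x) x 88 (y) x 52 mm high, with a spout block 16 mm wide, 36 mm high sticking out 12 mm from its +y end; origin at the centre of the underside of the 44 x 88 body, z up; about 0.16 kg. Goes in either oblong pocket, its +y along the tray's +y
- square_tin0: closed square aluminium tin, may be absent: 54 x 54 x 52 mm high; origin at the centre of its underside, sides along x and y, z up; about 0.14 kg. Goes in either square pocket, any way round
- square_tin1: closed square aluminium tin, may be absent: 54 x 54 x 52 mm high; origin at the centre of its underside, sides along x and y, z up; about 0.14 kg. Goes in either square pocket, any way round
- round_tin: closed round aluminium tin, may be absent: 60 mm diameter, 52 mm high; origin at the centre of its underside, z up; about 0.14 kg. Goes in the eight-sided pocket
- cover: plywood plate 110 (x) x 284 (y) x 8 mm, about 0.28 kg, with two 15 mm through holes at x = 0, y = +131 and -131 mm; origin at the centre of its underside, z up. A wooden grip bar, 16 (x) x 80 (y) mm, stands on its middle, 8 to 44 mm above the underside. Fits either way round. Home, its underside is 62 mm above the counter
- latch0 (a joint): steel turn latch on the end wall at the tray's +y end; vertical pivot, light friction (0.08 N m), stays where left. 0 (open): its arm points outwards, to tray +y; it grows clockwise seen from above to 1.6 rad (closed): the arm points to tray +x and lies over the cover. Starts between 0 and 0.3
- latch0_knob (a point): centre of the top of the black upright knob on latch 0: 14 mm diameter, 25 mm tall, 40 mm from the pivot; its top is 104 mm above the counter. The arm (6 mm thick, 14 mm wide, 45 mm long) lies 73 to 79 mm above the counter, 3 mm above a home cover
- latch0_pivot (a point): pivot of latch 0, at the top of its hub (hub 16 mm diameter, top 79 mm above the counter)
- latch1 (a joint): steel turn latch on the end wall at the tray's -y end; vertical pivot, light friction (0.08 N m), stays where left. 0 (open): its arm points outwards, to tray -y; it grows clockwise seen from above to 1.6 rad (closed): the arm points to tray -x and lies over the cover. Starts between 0 and 0.3
- latch1_knob (a point): centre of the top of the black upright knob on latch 1: 14 mm diameter, 25 mm tall, 40 mm from the pivot; its top is 104 mm above the counter. The arm (6 mm thick, 14 mm wide, 45 mm long) lies 73 to 79 mm above the counter, 3 mm above a home cover
- latch1_pivot (a point): pivot of latch 1, at the top of its hub (hub 16 mm diameter, top 79 mm above the counter)
- glass0: empty tasting glass, 84 mm rim diameter, 95 mm high, bystander; origin at the centre of its underside
- glass1: empty tasting glass, 84 mm rim diameter, 95 mm high, bystander; origin at the centre of its underside
- bowl: green plastic bowl, 150 mm rim diameter, 75 mm high, bystander; origin at the centre of its underside
Mind the look-alikes: they are no part of the job. Leave any blue or green look-alike of the square_tin1 alone.

How it is judged:
By the outcome, as a careful person would: the job done as asked, in the order asked, and still so for the second after the job is handed in, with the robot touching nothing.
Of long_tin0, long_tin1, square_tin0, square_tin1, round_tin only 4 to 5 are there at a start; the rules pass over those that are not, and their reading is None.
At some moment in a run one of long_tin0, long_tin1, square_tin0, square_tin1, round_tin may be knocked a few centimetres aside while the robot is not near it.
Once in a run the grip may slacken for a moment while it holds something.
It also fails if it takes over 200 s, if anything falls off the work surface, if the arm or the gripper's body presses on something with over 40 N, if the wrist force passes 120 N, or if a joint passes its speed limit or range.

## Working session

There is one attempt and no reset: what is moved stays moved. The work goes in short steps, Python scripts to look and compute and a shell command to move; the robot and the scene stay as the last step left them, time stands still between calls to the robot, and variables do not carry over. Pictures are saved under pics/ and viewed, about 12 in all and at most 16, crops included, and the job is handed in when it is done.

```bash
mkdir -p pics; python3 - <<'E'
from station import *
import cv2,numpy as np
for n in("top","side"):
    im,d=camera(n); cv2.imwrite(f"pics/{n}0.png",im); np.savez(f"pics/{n}0.npz",im=im,d=d)
    i=camera_info(n); print(n,[round(i[k],1) for k in("fx","fy","cx","cy")]); print(np.round(i["extrinsics"],3))
o=get_obs(); print({k:np.round(v,3) for k,v in o.items()})
E
```

```text
top [478.3, 478.3, 277.8, 221.4]
[[ 0.005 -0.998  0.067  0.476]
 [-1.    -0.004  0.015 -0.022]
 [-0.015 -0.067 -0.998  1.338]
 [ 0.     0.     0.     1.   ]]
side [425.7, 425.7, 274.4, 215.6]
[[-0.897 -0.259  0.358  0.207]
 [-0.442  0.533 -0.721  0.734]
 [-0.004 -0.805 -0.593  0.705]
 [ 0.     0.     0.     1.   ]]
{'time_s': np.float64(0.1), 'qpos': array([-1.232,  0.3  ,  1.522,  0.   ,  1.321, -0.067]), 'joint_vel': array([ 0.001, -0.001, -0.001,  0.002, -0.001,  0.001]), 'tau': array([ 2.0000e-03, -5.3263e+01, -3.5328e+01,  7.1000e-02,  2.4000e-02,
       -0.0000e+00]), 'ee_pos': array([ 0.217, -0.505,  0.219]), 'eef_rot': array([-1.668,  1.57 ,  1.879]), 'force': array([-0.213,  0.129,  0.886]), 'moment': array([0.052, 0.02 , 0.03 ]), 'grip_width': np.float64(0.094)}
```

View pics/top0.png

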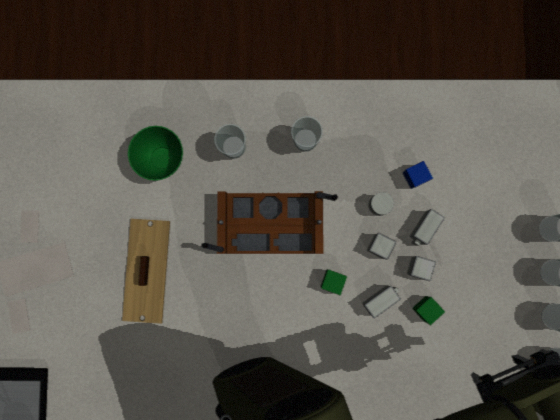

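View pics/side0.png

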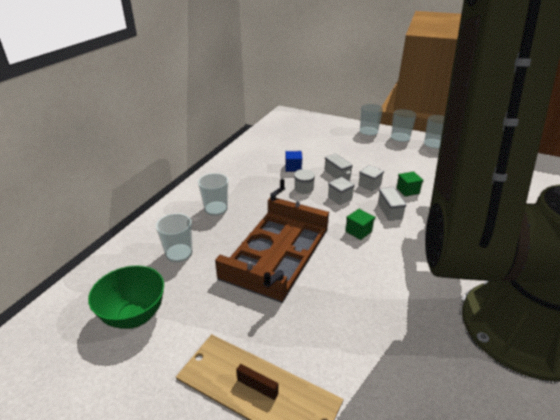

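The top view shows five silvery tins: round (381,204), oblong (429,227) and (382,301), square (382,245) and (422,268). The look-alikes are green at (333,282) and (429,310) and blue at (418,175), and I'll leave those alone. The tray is at (270,222), the cover at (147,270), and the latches at (205,246) and (330,197). Next I'll measure these and enlarge the area.

```bash
cat > h.py <<'E'
import numpy as np,cv2
from station import *
def cloud(n,d):
    i=camera_info(n); v,u=np.indices(d.shape)
    P=np.stack([(u-i["cx"])/i["fx"]*d,(v-i["cy"])/i["fy"]*d,d],-1)
    E=np.array(i["extrinsics"]); return P@E[:3,:3].T+E[:3,3]
def ray(n,uv,z):
    i=camera_info(n);E=np.array(i["extrinsics"])
    r=E[:3,:3]@np.array([(uv[0]-i["cx"])/i["fx"],(uv[1]-i["cy"])/i["fy"],1]);return E[:3,3]+r*(z-E[2,3])/r[2]
def proj(n,p):
    i=camera_info(n);E=np.linalg.inv(np.array(i["extrinsics"]));q=E[:3,:3]@p+E[:3,3]
    return np.array([i["fx"]*q[0]/q[2]+i["cx"],i["fy"]*q[1]/q[2]+i["cy"]])
E
python3 - <<'E'
from h import *
for n in("top","side"):
    z=np.load(f"pics/{n}0.npz");im,d=z["im"],z["d"];P=cloud(n,d);Z=P[...,2]
    print(n,"counter z",np.round(np.median(Z[(abs(Z)<.02)&(d>0)]),4))
    m=((Z>.040)&(Z<.064)&(d>0)).astype(np.uint8)
    k,l,s,c=cv2.connectedComponentsWithStats(m)
    for j in range(1,k):
        if s[j,4]<100 or s[j,4]>3000: continue
        Q=P[l==j];Q=Q[abs(Q[:,2]-np.percentile(Q[:,2],80))<.006]
        r=cv2.minAreaRect((Q[:,:2]*1000).astype(np.float32))
        print(np.round(c[j]),s[j,4],"bgr",im[l==j].mean(0).round(),"z",np.median(Q[:,2]).round(4),"rect",np.round(r[0],1),np.round(r[1],1),round(r[2],1))
im=np.load("pics/top0.npz")["im"]
a=cv2.resize(im[180:265,190:350],(800,425),interpolation=cv2.INTER_CUBIC);cv2.imwrite("pics/tray1.png",np.clip(a*1.8,0,255))
a=cv2.resize(im[155:330,315:455],(480,600),interpolation=cv2.INTER_CUBIC);cv2.imwrite("pics/tins1.png",a)
E
```

```text
top counter z 0.0006
[147. 147.] 428 bgr [16. 48.  8.] z 0.0594 rect [751.8 339.2] [113.1 135. ] 52.9
[228. 135.] 100 bgr [75. 80. 74.] z 0.057 rect [793.3 132.3] [36.9 69.7] 20.4
[418. 174.] 429 bgr [94. 38. 15.] z 0.0526 rect [ 693.2 -381.8] [54.4 56.6] 24.9
[221. 220.] 395 bgr [21. 39. 66.] z 0.0614 rect [559.9 150.3] [166.8  21.8] 0.6
[318. 224.] 387 bgr [20. 38. 64.] z 0.0612 rect [ 561.1 -110.1] [ 21.5 166.4] 90.0
[381. 203.] 414 bgr [118. 126. 123.] z 0.0525 rect [ 613.1 -281.1] [58.9 60.1] 44.3
[428. 227.] 584 bgr [109. 115. 113.] z 0.0526 rect [ 550.2 -405.8] [45.4 89.1] 56.3
[550. 228.] 115 bgr [76. 79. 76.] z 0.0583 rect [ 548.9 -733.2] [66.8 25.4] 1.4
[382. 246.] 434 bgr [113. 119. 116.] z 0.0524 rect [ 498.1 -282. ] [55.5 54.9] 63.4
[142. 271.] 160 bgr [11. 22. 38.] z 0.0441 rect [428.2 365.8] [17.4 78.6] 87.9
[422. 268.] 445 bgr [116. 121. 119.] z 0.0524 rect [ 439.1 -388.9] [57.  54.6] 73.0
[552. 272.] 113 bgr [76. 78. 75.] z 0.0598 rect [ 430.7 -732.5] [23.4 65.9] 86.7
[333. 282.] 429 bgr [29. 74. 20.] z 0.0524 rect [ 400.8 -151.9] [54.9 54.8] 70.6
[382. 302.] 589 bgr
[... 1648 characters left out ...]
 144.4] [73.  29.7] 41.3
[240. 269.] 665 bgr [29. 49. 83.] z 0.0622 rect [573.8 149.9] [139.1  25.4] 0.8
[123. 285.] 834 bgr [28. 70. 16.] z 0.0588 rect [766.6 308.5] [135.2  83.5] 51.6
[280. 284.] 127 bgr [20. 35. 60.] z 0.0618 rect [479.  152.5] [25.4 13.3] 61.0
[489. 289.] 122 bgr [24. 35. 35.] z 0.0581 rect [ 78.2 -15.7] [14.2 45.4] 14.2
[134. 319.] 341 bgr [27. 53. 20.] z 0.0587 rect [702.9 359.6] [124.6  40.2] 50.5
[521. 332.] 967 bgr [20. 32. 32.] z 0.0587 rect [28.8 72.2] [ 44.1 142.6] 68.1
[257. 377.] 412 bgr [24. 41. 69.] z 0.0442 rect [426.5 364.8] [17.  79.1] 86.6[ WARN:0@0.841] global loadsave.cpp:1063 imwrite_ Unsupported depth image for selected encoder is fallbacked to CV_8U.
```

View pics/tray1.png

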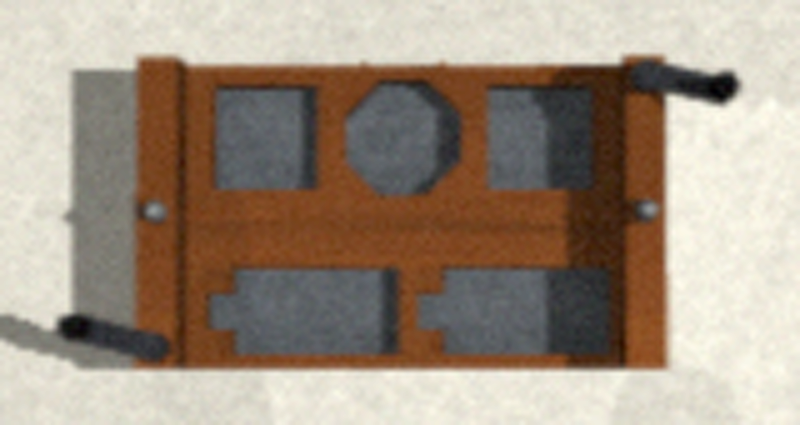

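View pics/tins1.png

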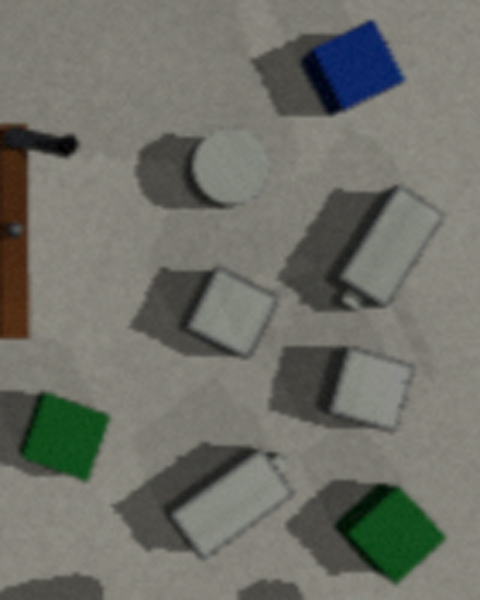

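The tray's +y is world +y, since the notches open to the left and latch 0 is the left one. Oblong A at (428,227) has its spout at lower left, so its yaw is about +56°. Oblong B at (382,302) has its spout at upper right, so about -144°. Next come the pockets and pins in both views.

```bash
python3 - <<'E'
from h import *
for n,box in(("top",(190,216,228,262)),("side",(225,190,325,300))):
    z=np.load(f"pics/{n}0.npz");im,d=z["im"],z["d"];P=cloud(n,d)
    hsv=cv2.cvtColor(im,cv2.COLOR_BGR2HSV)
    inside=(P[...,1]>-.095)&(P[...,1]<.136)&(P[...,0]>.48)&(P[...,0]<.645)&(P[...,2]<.030)
    m=((hsv[...,1]<120)&inside).astype(np.uint8)
    k,l,s,c=cv2.connectedComponentsWithStats(m,connectivity=4)
    for j in range(1,k):
        if s[j,4]<80: continue
        v,u=np.nonzero(l==j)
        Q=P[l==j]
        R=np.array([ray(n,(a,b),.022)[:2] for a,b in zip(u,v)])*1000
        lo,hi=np.percentile(R,[1,99],axis=0)
        print(n,np.round(c[j]),s[j,4],"floor z",np.percentile(Q[:,2],20).round(4),"lo",lo.round(1),"hi",hi.round(1),"mid",((lo+hi)/2).round(1),"sz",(hi-lo).round(1))
    # high points: pins / knobs
    m=((P[...,2]>.066)&(P[...,2]<.11)&(P[...,0]>.46)&(P[...,0]<.66)&(P[...,1]>-.2)&(P[...,1]<.23)&(d>0)).astype(np.uint8)
    k,l,s,c=cv2.connectedComponentsWithStats(m)
    for j in range(1,k):
        if s[j,4]<3: continue
        Q=P[l==j];t=Q[Q[:,2]>Q[:,2].max()-.006]
        print(n,"high",np.round(c[j],1),s[j,4],"zmax",Q[:,2].max().round(4),"mean",(Q.mean(0)*1000).round(1),"top",(t.mean(0)*1000).round(1))
    # cover
    m=((P[...,2]>.005)&(P[...,2]<.012)&(P[...,0]>.25)&(P[...,0]<.6)&(P[...,1]>.22)&(P[...,1]<.5)&(hsv[...,1]>80)&(d>0)).astype(np.uint8)
    k,l,s,c=cv2.connectedComponentsWithStats(m);j=1+s[1:,4].argmax();Q=P[l==j]
    print(n,"cover",s[j,4],np.median(Q[:,2]).round(4),[np.round(x,1) for x in cv2.minAreaRect((Q[:,:2]*1000).astype(np.float32))])
E
```

```text
top [270. 207.] 430 floor z 0.0041 lo [573.6 -10.5] hi [634.6  50.3] mid [604.1  19.9] sz [61.  60.8]
top [243. 207.] 417 floor z 0.0038 lo [576.   69.4] hi [631.6 122.4] mid [603.8  95.9] sz [55.6 53. ]
top [297. 207.] 452 floor z 0.0041 lo [576.7 -85.1] hi [632.2 -27. ] mid [604.4 -56. ] sz [55.5 58. ]
top [294. 242.] 615 floor z 0.0041 lo [485.7 -93.4] hi [532.5  10.6] mid [509.1 -41.4] sz [ 46.8 104. ]
top [252. 242.] 594 floor z 0.004 lo [485.1  22. ] hi [529.4 123.8] mid [507.2  72.9] sz [ 44.3 101.8]
top high [326.1 195.9] 122 zmax 0.1084 mean [ 627.9 -129.5   84.2] top [ 624.1 -150.   104.5]
top high [318.5 221.5] 18 zmax 0.0803 mean [ 561.  -110.3   74.2] top [ 561.5 -110.5   76.4]
top high [220. 222.] 21 zmax 0.082 mean [558.5 150.4  74.8] top [558.8 151.4  78.5]
top high [212.3 247. ] 123 zmax 0.1082 mean [492.  168.6  83.7] top [497.  189.4 105.1]
top cover 2961 0.0083 [array([427.8, 365.3]), array([111.4, 282.9]), np.float64(86.8)]
side [273. 227.] 199 floor z 0.006 lo [575.7 -71.4] hi [625.8 -28.7] mid [600.7 -50. ] sz [50.1 42.8]Traceback (most recent call last):
  File "<stdin>", line 12, in <module>
  File "h.py", line 8, in ray
    i=camera_info(n);E=np.array(i["extrinsics"])
ValueError: time passes only in moves, steps and waits
```

```bash
cat > go.py <<'E'
# go.py x y z phi(deg, azimuth of tool y) [mm]: shift in tool axes and spin from the present pose
import sys
from h import *
from scipy.spatial.transform import Rotation as R
o=get_obs();M=R.from_euler("xyz",o["eef_rot"]).as_matrix();p=np.array(o["ee_pos"])*1000
ph=np.degrees(np.arctan2(M[1,1],M[0,1]))
print("t %.1f"%o["time_s"],"pos",p.round(1),"phi %.1f"%ph,"q",np.round(o["qpos"],2),"grip %.1f"%(o["grip_width"]*1000),"F",np.round(o["force"],1),"down",M[2,0].round(4))
if len(sys.argv)>4:
    t=np.array([float(a) for a in sys.argv[1:5]]);print("shift",(M.T@(t[:3]-p)).round(1),"spin %.3f"%-np.radians((t[3]-ph+180)%360-180))
E
H="python3 -m handwheel"
python3 -m handwheel '[[[0,29,-248],0,-1],[[0,29,-248],0,-1],[[0,29,-248],0,-1],[[0,29,-248],0,-1],[[0,29,-248],0,-1]]' 40
python3 -m handwheel '[[[0,11,-97],-0.7,-1],[[0,11,-97],-0.7,-1],[[0,11,-97],-0.7,-1],[[0,11,-97],-0.7,-1],[[0,11,-97],-0.7,-1]]'
python3 -m handwheel '[[[0,0,0],-0.72,-1],[[0,0,0],-0.72,-1],[[0,0,0],-0.72,-1],[[0,0,0],-0.72,-1],[[0,0,0],-0.72,-1]]'
python3 -m handwheel '[[[0,0,0],-0.72,-1],[[0,0,0],-0.72,-1],[[0,0,0],-0.72,-1],[[0,0,0],-0.72,-1],[[0,0,0],-0.72,-1]]'
python3 go.py 550 -406.3 36 56.3
```

```text
time_s: 0.6
ee_pos: [0.4581, -0.4328, 0.2187]
eef_rot: [-1.485, 1.569, 2.063]
force: [-0.7, -0.5, -0.5]
grip_width: 0.0939
time_s: 1.1
ee_pos: [0.5519, -0.4042, 0.2178]
eef_rot: [-1.991, 1.568, 2.263]
force: [-0.5, 0.4, 0.5]
grip_width: 0.094
time_s: 1.6
ee_pos: [0.5518, -0.4042, 0.2172]
eef_rot: [-2.663, 1.567, 2.317]
force: [0.5, -0.7, -0.1]
grip_width: 0.094
time_s: 2.1
ee_pos: [0.5516, -0.4041, 0.2167]
eef_rot: [2.918, 1.566, 2.341]
force: [-0.6, -0.5, 0.2]
grip_width: 0.0938
t 2.1 pos [ 551.6 -404.1  216.7] phi 56.9 q [-0.69  0.61  1.08  0.    1.45 -1.68] grip 93.8 F [-0.6 -0.5  0.2] down -1.0
shift [180.7  -3.    0.7] spin 0.011
```

```bash
python3 -m handwheel '[[[45,-3,1],0.011,-1],[[90,-3,1],0.011,-1],[[130,-3,1],0.011,-1],[[160,-3,1],0.011,-1],[[181,-3,1],0.011,-1]]' 40
python3 -m handwheel '[[[0,0,0],0,-1],[[0,0,0],0,1],[[0,0,0],0,1],[[0,0,0],0,1],[[0,0,0],0,1]]'
python3 -m handwheel '[[[0,0,0],0,1],[[0,0,0],0,1],[[0,0,0],0,1],[[0,0,0],0,1],[[0,0,0],0,1]]'
python3 go.py 550 -406.3 36 56.3
```

```text
time_s: 2.6
ee_pos: [0.5493, -0.4058, 0.0325]
eef_rot: [2.975, 1.563, 2.387]
force: [0.3, -0.2, -0.1]
grip_width: 0.0941
time_s: 3.1
ee_pos: [0.5497, -0.4061, 0.0336]
eef_rot: [2.965, 1.564, 2.377]
force: [-0.1, 0.4, 0.7]
grip_width: 0.0652
time_s: 3.6
ee_pos: [0.5498, -0.4061, 0.0339]
eef_rot: [2.963, 1.565, 2.375]
force: [-0.1, 0.2, 3.2]
grip_width: 0.0438
t 3.6 pos [ 549.8 -406.1   33.9] phi 56.3 q [-0.69  0.78  1.24  0.    1.13 -1.67] grip 43.8 F [-0.1  0.2  3.2] down -1.0
shift [-2.1 -0.   0.3] spin 0.000
```

```bash
python3 -m handwheel '[[[-20,0,0],0,1],[[-50,0,0],0,1],[[-85,0,0],0,1],[[-115,0,0],0,1],[[-131,0,0],0,1]]'
python3 -m handwheel '[[[0,30,-24],0,1],[[0,67,-54],0,1],[[0,104,-84],0,1],[[0,141,-114],0,1],[[0,178,-144],0,1]]'
python3 -m handwheel '[[[0,37,-30],0.15,1],[[0,74,-60],0.3,1],[[0,111,-90],0.45,1],[[0,148,-120],0.6,1],[[0,180,-146],0.7,1]]'
python3 go.py 507.8 66 165 0.4
```

```text
time_s: 4.1
ee_pos: [0.5508, -0.407, 0.1674]
eef_rot: [2.906, 1.567, 2.318]
force: [-0.2, -0.2, -1.3]
grip_width: 0.0436
time_s: 4.6
ee_pos: [0.5288, -0.1771, 0.1672]
eef_rot: [3.0, 1.566, 2.412]
force: [1.1, -0.5, -0.7]
grip_width: 0.0436
time_s: 5.1
ee_pos: [0.5071, 0.0506, 0.1672]
eef_rot: [-2.462, 1.565, 2.542]
force: [1.7, -0.4, -1.7]
grip_width: 0.0437
t 5.1 pos [507.1  50.6 167.2] phi 16.7 q [ 0.03  0.26  1.69  0.    1.19 -0.27] grip 43.7 F [ 1.7 -0.4 -1.7] down -1.0
shift [  2.3   5.1 -14.6] spin 0.284
```

```bash
python3 -m handwheel '[[[2,5,-14],0.1,1],[[2,5,-14.6],0.2,1],[[2,5,-14.6],0.284,1],[[2,5,-14.6],0.284,1],[[2,5,-14.6],0.284,1]]'
python3 -m handwheel '[[[25,0,0],0,1],[[50,0,0],0,1],[[75,0,0],0,1],[[96,0,0],0,1],[[102,0,0],0,1]]'
python3 go.py 507.8 66 40 0.4
```

```text
time_s: 5.6
ee_pos: [0.5075, 0.0659, 0.1648]
eef_rot: [-2.092, 1.564, 2.63]
force: [0.2, -0.5, -0.4]
grip_width: 0.0434
time_s: 6.1
ee_pos: [0.5058, 0.066, 0.0606]
eef_rot: [-1.896, 1.561, 2.828]
force: [-0.1, 0.1, -1.4]
grip_width: 0.0439
t 6.1 pos [505.8  66.   60.6] phi 0.7 q [0.06 0.41 1.78 0.   0.96 0.04] grip 43.9 F [-0.1  0.1 -1.4] down -1.0
shift [20.6  2.2  0.1] spin 0.004
```

```bash
python3 -m handwheel '[[[0,2,0],0,1],[[4,2,0],0,1],[[8,2,0],0,1],[[12,2,0],0,1],[[14,2,0],0,1]]'
python3 go.py 507.8 66 40 0.4
```

```text
time_s: 6.6
ee_pos: [0.509, 0.0671, 0.0487]
eef_rot: [-2.298, 1.564, 2.426]
force: [-4.4, 10.2, 17.4]
grip_width: 0.0437
t 6.6 pos [509.   67.1  48.7] phi 0.7 q [0.06 0.44 1.78 0.01 0.93 0.04] grip 43.7 F [-4.4 10.2 17.4] down -1.0
shift [ 8.7 -1.1  1.2] spin 0.005
```

```bash
python3 -m handwheel '[[[-2,0,-1.2],0,1],[[-1,-0.7,-1.5],0,1],[[2,-0.7,-1.5],0,1],[[5,-0.7,-1.5],0,1],[[8,-0.7,-1.5],0,1]]'
python3 go.py 507.8 66 40 0.4
```

```text
time_s: 7.1
ee_pos: [0.5087, 0.0682, 0.0412]
eef_rot: [-2.31, 1.565, 2.415]
force: [-4.3, -7.3, 17.4]
grip_width: 0.044
t 7.1 pos [508.7  68.2  41.2] phi 0.7 q [0.06 0.45 1.78 0.01 0.92 0.04] grip 44.0 F [-4.3 -7.3 17.4] down -1.0
shift [ 1.2 -0.9  2.2] spin 0.005
```

```bash
python3 -m handwheel '[[[1,0,1],0,1],[[1,0,1],0,0],[[1,0,1],0,-1],[[1,0,1],0,-1],[[1,0,1],0,-1]]'
python3 -m handwheel '[[[-20,0,0],0,-1],[[-60,0,0],0,-1],[[-100,0,0],0,-1],[[-140,0,0],0,-1],[[-170,0,0],0,-1]]'
python3 -m handwheel '[[[0,0,50],0,-1],[[0,0,100],0,-1],[[0,0,150],0,-1],[[0,0,200],0,-1],[[0,0,240],0,-1]]'
cat > look.py <<'E'
# tins: tops between 40 and 64 mm, both views (top view first)
import sys
from h import *
k0=sys.argv[1]
for n in("top","side"):
    im,d=camera(n);cv2.imwrite(f"pics/{n}{k0}.png",im);np.savez(f"pics/{n}{k0}.npz",im=im,d=d);P=cloud(n,d);Z=P[...,2]
    hsv=cv2.cvtColor(im,cv2.COLOR_BGR2HSV)
    m=((Z>.046)&(Z<.070)&(d>0)&(hsv[...,1]<70)&(P[...,0]>.2)&(P[...,0]<.72)&(P[...,1]>-.6)&(P[...,1]<.2)&(im.max(2)>70)).astype(np.uint8)
    k,l,s,c=cv2.connectedComponentsWithStats(m,connectivity=4)
    for j in range(1,k):
        if s[j,4]<80: continue
        Q=P[l==j];Q=Q[abs(Q[:,2]-np.percentile(Q[:,2],70))<.005];r=cv2.minAreaRect((Q[:,:2]*1000).astype(np.float32))
        print(n,np.round(c[j]),s[j,4],"z",(np.median(Q[:,2])*1000).round(1),"rect",np.round(r[0],1),np.round(r[1],1),round(r[2],1))
E
python3 look.py 1; python3 go.py 498 -282 200 -26.6
```

```text
time_s: 7.6
ee_pos: [0.5086, 0.0671, 0.0401]
eef_rot: [-2.271, 1.565, 2.454]
force: [0.1, 0.4, -0.3]
grip_width: 0.0676
time_s: 8.1
ee_pos: [0.5096, 0.0664, 0.2126]
eef_rot: [-2.555, 1.566, 2.169]
force: [0.3, 0.5, -0.6]
grip_width: 0.0938
time_s: 8.6
ee_pos: [0.512, -0.1762, 0.2116]
eef_rot: [-2.53, 1.566, 2.194]
force: [0.6, -0.9, -0.0]
grip_width: 0.0941
top [383. 203.] 357 z 52.5 rect [ 612.5 -285.7] [52.6 60.8] 84.0
top [252. 241.] 476 z 58.8 rect [509.1  66.4] [37.6 86.2] 0.3
top [423. 268.] 413 z 52.5 rect [ 439.4 -389.6] [54.6 54.3] 73.3
top [389. 300.] 249 z 52.5 rect [ 348.3 -300.3] [36.2 82. ] 65.4
side [371. 172.] 206 z 52.8 rect [ 439.2 -390.3] [59.8 56.7] 71.8
side [304. 175.] 201 z 53.2 rect [ 612.5 -282.9] [60.2 61.5] 0.5
side [341. 184.] 230 z 52.9 rect [ 496.9 -282. ] [56.7 56.2] 60.9
side [392. 197.] 329 z 52.9 rect [ 349.4 -281.1] [46. 96.] 36.7
side [287. 254.] 527 z 58.7 rect [506.8  64.9] [44.9 89.3] 0.6
t 8.7 pos [ 511.9 -177.6  211.2] phi 0.4 q [-0.4   0.29  1.55  0.    1.3  -0.41] grip 93.5 F [ 0.1  1.1 -1.1] down -1.0
shift [ 10.9 -14.7 104.4] spin 0.472
```

Tin A is seated, with its top at 58.8 mm, and the other tins haven't moved. Next is square C.

```bash
python3 -m handwheel '[[[0,-15,50],0.15,-1],[[10,-15,100],0.3,-1],[[10,-15,104],0.44,-1],[[10,-15,104],0.472,-1],[[10,-15,104],0.472,-1]]'
python3 go.py 497.8 -281.6 34 -26.6
```

```text
time_s: 9.2
ee_pos: [0.4976, -0.2814, 0.2006]
eef_rot: [-1.92, 1.566, 2.327]
force: [-0.1, 0.4, 0.4]
grip_width: 0.094
t 9.2 pos [ 497.6 -281.4  200.6] phi -26.6 q [-0.58  0.37  1.48  0.    1.3  -0.11] grip 94.0 F [-0.1  0.4  0.4] down -1.0
shift [166.6   1.    0.4] spin -0.001
```

```bash
python3 -m handwheel '[[[40,0,0],0,-1],[[80,0,0],0,-1],[[120,0,0],0,-1],[[150,0,0],0,-1],[[150,0,0],0,-1]]'
python3 go.py 497.8 -281.6 35 -26.6
```

```text
time_s: 9.7
ee_pos: [0.4956, -0.2789, 0.0471]
eef_rot: [-1.794, 1.559, 2.455]
force: [0.5, 0.3, -0.5]
grip_width: 0.0942
t 9.7 pos [ 495.6 -278.9   47.1] phi -26.5 q [-0.58  0.54  1.61  0.    1.   -0.12] grip 94.2 F [ 0.5  0.3 -0.5] down -0.9999
shift [12.1  3.3  1.5] spin 0.001
```

```bash
python3 -m handwheel '[[[12,3,1.5],0,-1],[[12,3,1.5],0,-1],[[12,3,1.5],0,0.3],[[12,3,1.5],0,1],[[12,3,1.5],0,1]]' 40
python3 -m handwheel '[[[0,0,0],0,1],[[0,0,0],0,1],[[0,0,0],0,1],[[0,0,0],0,1],[[0,0,0],0,1]]'
python3 go.py 497.8 -281.6 165 -26.6
```

```text
time_s: 10.2
ee_pos: [0.4978, -0.2817, 0.0359]
eef_rot: [-1.805, 1.56, 2.444]
force: [-0.3, 0.4, 0.5]
grip_width: 0.0732
time_s: 10.7
ee_pos: [0.4981, -0.2818, 0.0363]
eef_rot: [-1.816, 1.561, 2.433]
force: [-0.6, -0.1, 5.1]
grip_width: 0.0538
t 10.7 pos [ 498.1 -281.8   36.3] phi -26.5 q [-0.58  0.57  1.61  0.    0.98 -0.12] grip 53.8 F [-0.6 -0.1  5.1] down -1.0
shift [-128.7   -1.5   -0.4] spin 0.001
```

```bash
python3 -m handwheel '[[[-20,0,0],0,1],[[-50,0,0],0,1],[[-85,0,0],0,1],[[-115,0,0],0,1],[[-129,0,0],0,1]]'
python3 -m handwheel '[[[0,-7,-35],0,1],[[0,-15,-75],0,1],[[0,-23,-115],0,1],[[0,-30,-155],0,1],[[0,-37,-193],0,1]]'
python3 -m handwheel '[[[0,-7,-40],-0.12,1],[[0,-15,-80],-0.24,1],[[0,-23,-120],-0.36,1],[[0,-30,-160],-0.47,1],[[0,-37,-193],-0.47,1]]'
python3 go.py 604.3 96.8 100 0.4
```

```text
time_s: 11.2
ee_pos: [0.4994, -0.2829, 0.1676]
eef_rot: [-1.866, 1.564, 2.383]
force: [-0.9, 0.4, -1.4]
grip_width: 0.0538
time_s: 11.7
ee_pos: [0.5523, -0.0919, 0.167]
eef_rot: [-1.757, 1.562, 2.492]
force: [0.6, -1.4, -1.1]
grip_width: 0.0534
time_s: 12.2
ee_pos: [0.6052, 0.0994, 0.1662]
eef_rot: [-2.107, 1.56, 2.618]
force: [0.5, -1.4, -0.8]
grip_width: 0.0536
t 12.2 pos [605.2  99.4 166.2] phi 0.7 q [0.1  0.49 1.38 0.01 1.28 0.09] grip 53.6 F [ 0.5 -1.4 -0.8] down -0.9999
shift [66.2 -0.3  2.9] spin 0.005
```

```bash
python3 -m handwheel '[[[20,0,3],0,1],[[45,0,3],0,1],[[70,0,3],0,1],[[90,0,3],0,1],[[97,0,3],0,1]]'
python3 go.py 604.3 96.8 60 0.4
```

```text
time_s: 12.7
ee_pos: [0.6027, 0.0967, 0.0658]
eef_rot: [-1.902, 1.556, 2.823]
force: [-0.8, -0.1, -1.5]
grip_width: 0.0539
t 12.7 pos [602.7  96.7  65.8] phi 0.7 q [0.1  0.6  1.47 0.01 1.09 0.08] grip 53.9 F [-0.8 -0.1 -1.5] down -0.9999
shift [ 5.8  1.6 -0. ] spin 0.005
```

```bash
python3 -m handwheel '[[[3,1.6,0],0,1],[[8,1.6,0],0,1],[[13,1.6,0],0,1],[[18,1.6,0],0,1],[[22,1.6,0],0,1]]'
python3 go.py 604.3 96.8 42.3 0.4
```

```text
time_s: 13.2
ee_pos: [0.6041, 0.0969, 0.0437]
eef_rot: [-1.915, 1.556, 2.809]
force: [0.3, 0.1, -1.2]
grip_width: 0.0536
t 13.2 pos [604.1  96.9  43.7] phi 0.7 q [0.1  0.63 1.48 0.01 1.05 0.08] grip 53.6 F [ 0.3  0.1 -1.2] down -0.9999
shift [1.4 0.2 0.1] spin 0.005
```

Square C is sliding in without contact. I'll release it, retreat and look.

```bash
python3 -m handwheel '[[[2,0,0],0,1],[[2,0,0],0,1],[[2,0,0],0,0],[[2,0,0],0,-1],[[2,0,0],0,-1]]'
python3 -m handwheel '[[[-20,0,0],0,-1],[[-60,0,0],0,-1],[[-100,0,0],0,-1],[[-140,0,0],0,-1],[[-165,0,0],0,-1]]'
python3 -m handwheel '[[[0,-20,45],0,-1],[[0,-40,90],0,-1],[[0,-60,140],0,-1],[[0,-80,185],0,-1],[[0,-85,230],0,-1]]'
python3 look.py 2; python3 go.py 439.3 -389.3 200 -17
```

```text
time_s: 13.7
ee_pos: [0.6042, 0.0969, 0.0418]
eef_rot: [-1.927, 1.557, 2.797]
force: [0.3, -0.4, 0.4]
grip_width: 0.0663
time_s: 14.2
ee_pos: [0.607, 0.0961, 0.2101]
eef_rot: [-2.071, 1.56, 2.654]
force: [0.5, 0.4, 0.4]
grip_width: 0.0939
time_s: 14.7
ee_pos: [0.5233, -0.1364, 0.2102]
eef_rot: [-2.074, 1.56, 2.65]
force: [1.0, 0.5, 0.6]
grip_width: 0.094
top [382. 203.] 392 z 52.2 rect [ 612.8 -281.8] [59.7 58.8] 20.9
top [241. 205.] 378 z 58.5 rect [604.3  95.6] [52.1 51.7] 0.4
top [253. 241.] 484 z 58.4 rect [508.9  66.3] [42.8 86.1] 0.6
top [423. 268.] 412 z 52.4 rect [ 439.  -389.9] [53.9 54.7] 72.7
top [382. 302.] 550 z 52.5 rect [ 349.8 -280.3] [44.6 89.1] 36.2
side [371. 171.] 202 z 52.8 rect [ 437.2 -391.9] [60.  55.7] 74.5
side [304. 175.] 198 z 53.0 rect [ 612.2 -285.6] [56.5 63.7] 23.6
side [392. 197.] 329 z 52.9 rect [ 348.3 -281.1] [47.6 91.8] 35.9
side [245. 250.] 409 z 58.4 rect [602.   95.3] [54.8 57.1] 0.9
side [287. 254.] 515 z 58.7 rect [506.6  66.4] [45.4 90.8] 1.1
t 14.8 pos [ 523.8 -139.4  209.9] phi 0.4 q [-0.33  0.3   1.55  0.    1.31 -0.34] grip 94.1 F [ 0.9 -0.5 -0.2] down -0.9999
shift [  9.6 -86.1 249.3] spin 0.304
```

Square C is seated with its top at 58.5 mm. Next is square D.

```bash
python3 -m handwheel '[[[0,-15,45],0,-1],[[5,-30,90],0.1,-1],[[10,-48,140],0.2,-1],[[10,-66,190],0.3,-1],[[10,-81,236],0.304,-1]]'
python3 go.py 439.2 -389.7 50 -17.2
```

```text
time_s: 15.3
ee_pos: [0.4452, -0.3726, 0.1996]
eef_rot: [-1.711, 1.561, 2.701]
force: [0.7, -0.0, -0.1]
grip_width: 0.0938
t 15.3 pos [ 445.2 -372.6  199.6] phi -17.2 q [-0.76  0.39  1.45 -0.    1.31 -0.46] grip 93.8 F [ 0.7 -0.  -0.1] down -1.0
shift [149.6   0.8  18.3] spin 0.000
```

```bash
python3 -m handwheel '[[[20,1,18],0,-1],[[60,1,18],0,-1],[[100,1,18],0,-1],[[130,1,18],0,-1],[[145,1,18],0,-1]]'
python3 go.py 439.2 -389.7 36 -17.2
```

```text
time_s: 15.8
ee_pos: [0.4391, -0.3883, 0.0518]
eef_rot: [-1.802, 1.558, 2.61]
force: [-0.1, -0.7, 0.3]
grip_width: 0.0937
t 15.8 pos [ 439.1 -388.3   51.8] phi -17.2 q [-0.79  0.57  1.55 -0.    1.03 -0.48] grip 93.7 F [-0.1 -0.7  0.3] down -0.9999
shift [15.8  0.7  1.3] spin 0.000
```

```bash
python3 -m handwheel '[[[8,0.7,1.3],0,-1],[[16,0.7,1.3],0,-1],[[16,0.7,1.3],0,0.3],[[16,0.7,1.3],0,1],[[16,0.7,1.3],0,1]]' 40
python3 -m handwheel '[[[0,0,0],0,1],[[0,0,0],0,1],[[0,0,0],0,1],[[0,0,0],0,1],[[0,0,0],0,1]]'
python3 -m handwheel '[[[-20,0,0],0,1],[[-50,0,0],0,1],[[-85,0,0],0,1],[[-115,0,0],0,1],[[-129,0,0],0,1]]'
python3 go.py 604.6 -55.2 165 0.4
```

```text
time_s: 16.3
ee_pos: [0.4396, -0.39, 0.0368]
eef_rot: [-1.768, 1.559, 2.644]
force: [0.1, -0.3, 0.2]
grip_width: 0.0736
time_s: 16.8
ee_pos: [0.4398, -0.3902, 0.0373]
eef_rot: [-1.749, 1.56, 2.663]
force: [-1.5, 0.5, 5.0]
grip_width: 0.0539
time_s: 17.3
ee_pos: [0.4415, -0.3913, 0.1688]
eef_rot: [-1.637, 1.563, 2.776]
force: [0.6, -0.2, -1.5]
grip_width: 0.0536
t 17.3 pos [ 441.5 -391.3  168.8] phi -17.2 q [-0.79  0.44  1.46 -0.    1.26 -0.48] grip 53.6 F [ 0.6 -0.2 -1.5] down -1.0
shift [   3.5   56.6 -369.3] spin -0.307
```

```bash
python3 -m handwheel '[[[0,6,-37],0,1],[[0,12,-75],0,1],[[0,18,-115],0,1],[[0,24,-155],0,1],[[0,28,-185],0,1]]'
python3 -m handwheel '[[[0,6,-37],-0.06,1],[[0,12,-75],-0.12,1],[[0,18,-115],-0.2,1],[[0,24,-155],-0.3,1],[[0,28,-184],-0.307,1]]'
python3 go.py 604.6 -55.2 70 0.4
```

```text
time_s: 17.8
ee_pos: [0.5232, -0.2206, 0.1675]
eef_rot: [-1.675, 1.561, 2.738]
force: [0.7, -0.4, -2.3]
grip_width: 0.0536
time_s: 18.3
ee_pos: [0.6045, -0.0507, 0.1661]
eef_rot: [-1.951, 1.559, 2.774]
force: [0.7, -0.3, -1.4]
grip_width: 0.0539
t 18.3 pos [604.5 -50.7 166.1] phi 0.7 q [-0.15  0.48  1.4   0.    1.27 -0.16] grip 53.9 F [ 0.7 -0.3 -1.4] down -0.9999
shift [96.   1.1  4.9] spin 0.006
```

```bash
python3 -m handwheel '[[[20,1,5],0,1],[[45,1,5],0,1],[[70,1,5],0,1],[[90,1,5],0,1],[[96,1,5],0,1]]'
python3 go.py 604.6 -55.2 43.3 0.4
```

```text
time_s: 18.8
ee_pos: [0.603, -0.0551, 0.0668]
eef_rot: [-1.885, 1.554, 2.84]
force: [0.8, 0.1, -0.9]
grip_width: 0.0539
t 18.8 pos [603.  -55.1  66.8] phi 0.7 q [-0.15  0.59  1.48  0.    1.09 -0.17] grip 53.9 F [ 0.8  0.1 -0.9] down -0.9999
shift [23.4  2.   0.3] spin 0.006
```

```bash
python3 -m handwheel '[[[3,2,0.3],0,1],[[8,2,0.3],0,1],[[14,2,0.3],0,1],[[19,2,0.3],0,1],[[23,2,0.3],0,1]]'
python3 go.py 604.6 -55.2 43.3 0.4
```

```text
time_s: 19.3
ee_pos: [0.6047, -0.0553, 0.0435]
eef_rot: [-1.888, 1.555, 2.837]
force: [-0.2, -0.0, -1.4]
grip_width: 0.0537
t 19.3 pos [604.7 -55.3  43.5] phi 0.7 q [-0.15  0.62  1.49  0.    1.05 -0.17] grip 53.7 F [-0.2 -0.  -1.4] down -0.9999
shift [ 0.3 -0.1 -0. ] spin 0.006
```

```bash
python3 -m handwheel '[[[1,0,0],0,1],[[1,0,0],0,1],[[1,0,0],0,0],[[1,0,0],0,-1],[[1,0,0],0,-1]]'
python3 -m handwheel '[[[-20,0,0],0,-1],[[-60,0,0],0,-1],[[-100,0,0],0,-1],[[-140,0,0],0,-1],[[-160,0,0],0,-1]]'
python3 -m handwheel '[[[0,-40,40],0,-1],[[0,-80,85],0,-1],[[0,-80,85],0,-1],[[0,-80,85],0,-1],[[0,-80,85],0,-1]]'
python3 look.py 3; python3 go.py 612.6 -281.7 200 -10
```

```text
time_s: 19.8
ee_pos: [0.6048, -0.0552, 0.0427]
eef_rot: [-1.894, 1.555, 2.831]
force: [0.0, 0.5, 0.3]
grip_width: 0.0662
time_s: 20.3
ee_pos: [0.608, -0.0561, 0.2065]
eef_rot: [-1.959, 1.56, 2.766]
force: [0.3, 0.2, 0.2]
grip_width: 0.0942
time_s: 20.8
ee_pos: [0.5296, -0.1419, 0.2071]
eef_rot: [-1.983, 1.56, 2.742]
force: [-0.2, -0.6, -0.1]
grip_width: 0.0945
top [382. 202.] 369 z 52.9 rect [ 616.1 -283. ] [60.4 53.3] 79.3
top [241. 205.] 374 z 58.3 rect [604.4  95.6] [52.1 51.6] 0.3
top [298. 205.] 388 z 58.5 rect [605.  -55.2] [51.9 51.2] 0.1
top [253. 241.] 483 z 58.6 rect [507.8  66.3] [40.3 86. ] 0.3
top [382. 302.] 546 z 52.5 rect [ 350.  -280.6] [44.6 87.8] 34.9
side [304. 175.] 199 z 52.8 rect [ 611.5 -282.7] [59.8 60.8] 86.2
side [392. 197.] 329 z 53.0 rect [ 348.8 -281.8] [47.5 93.3] 36.1
side [273. 215.] 314 z 58.4 rect [602.5 -55.2] [55.3 59. ] 1.2
side [245. 250.] 411 z 58.4 rect [601.8  95.4] [55.1 55.3] 1.1
side [287. 254.] 516 z 58.7 rect [506.7  64.7] [45.  90.7] 0.9
t 20.9 pos [ 529.8 -141.3  206.8] phi 0.8 q [-0.33  0.31  1.53  0.    1.31 -0.34] grip 93.9 F [ 0.2  0.3 -0.5] down -0.9999
shift [  5.4  80.9 141.6] spin 0.188
```

Square D is seated too. Next is the round tin, keeping the same yaw.

```bash
python3 -m handwheel '[[[5,25,45],0,-1],[[5,50,90],0,-1],[[5,75,130],0,-1],[[5,81,142],0,-1],[[5,81,142],0,-1]]'
python3 -m handwheel '[[[20,0,0],0,-1],[[60,0,0],0,-1],[[100,0,0],0,-1],[[130,0,0],0,-1],[[145,0,0],0,-1]]'
python3 go.py 612.6 -281.7 36 0.4
```

```text
time_s: 21.4
ee_pos: [0.6135, -0.2827, 0.1986]
eef_rot: [-1.988, 1.558, 2.738]
force: [-0.6, 0.2, -0.2]
grip_width: 0.0939
time_s: 21.9
ee_pos: [0.611, -0.2797, 0.0509]
eef_rot: [-2.013, 1.554, 2.715]
force: [0.3, -0.0, 0.2]
grip_width: 0.0941
t 21.9 pos [ 611.  -279.7   50.9] phi 0.9 q [-0.48  0.74  1.26 -0.    1.15 -0.5 ] grip 94.1 F [ 0.3 -0.   0.2] down -0.9999
shift [14.8  1.8  2.1] spin 0.008
```

```bash
python3 -m handwheel '[[[8,1.8,2.1],0.008,-1],[[15,1.8,2.1],0.008,-1],[[15,1.8,2.1],0.008,0.2],[[15,1.8,2.1],0.008,1],[[15,1.8,2.1],0.008,1]]' 40
python3 -m handwheel '[[[0,0,0],0,1],[[0,0,0],0,1],[[0,0,0],0,1],[[0,0,0],0,1],[[0,0,0],0,1]]'
python3 go.py 612.6 -281.7 36 0.4
python3 -m handwheel '[[[-20,0,0],0,1],[[-50,0,0],0,1],[[-85,0,0],0,1],[[-115,0,0],0,1],[[-129,0,0],0,1]]'
python3 go.py 604.4 20.8 165 0.4
```

```text
time_s: 22.4
ee_pos: [0.6131, -0.2819, 0.037]
eef_rot: [-1.999, 1.556, 2.72]
force: [0.5, -0.1, -0.3]
grip_width: 0.073
time_s: 22.9
ee_pos: [0.6134, -0.2821, 0.0378]
eef_rot: [-1.994, 1.557, 2.725]
force: [-1.0, -0.1, 6.0]
grip_width: 0.0595
t 22.9 pos [ 613.4 -282.1   37.8] phi 0.4 q [-0.48  0.76  1.26 -0.    1.13 -0.49] grip 59.5 F [-1.  -0.1  6. ] down -0.9999
shift [ 1.8 -0.8 -0.4] spin -0.000
time_s: 23.4
ee_pos: [0.6156, -0.2831, 0.1696]
eef_rot: [-1.972, 1.56, 2.747]
force: [0.4, -0.2, -0.9]
grip_width: 0.0594
t 23.4 pos [ 615.6 -283.1  169.6] phi 0.4 q [-0.48  0.63  1.16 -0.    1.36 -0.49] grip 59.4 F [ 0.4 -0.2 -0.9] down -0.9999
shift [   5.9   -9.1 -304. ] spin -0.000
```

```bash
python3 -m handwheel '[[[0,-1,-35],0,1],[[0,-3,-75],0,1],[[0,-4,-115],0,1],[[0,-5,-155],0,1],[[0,-6,-190],0,1]]'
python3 -m handwheel '[[[0,-1,-35],0,1],[[0,-2,-70],0,1],[[0,-3,-100],0,1],[[0,-4,-113],0,1],[[0,-4,-113],0,1]]'
python3 -m handwheel '[[[20,0,0],0,1],[[45,0,0],0,1],[[70,0,0],0,1],[[90,0,0],0,1],[[98,0,0],0,1]]'
python3 go.py 604.4 20.6 43.8 0.4
```

```text
time_s: 23.9
ee_pos: [0.6076, -0.0912, 0.1693]
eef_rot: [-1.954, 1.559, 2.766]
force: [1.1, 0.1, -0.8]
grip_width: 0.0595
time_s: 24.4
ee_pos: [0.6025, 0.0229, 0.1692]
eef_rot: [-1.926, 1.558, 2.795]
force: [-0.2, -1.0, -0.0]
grip_width: 0.0593
time_s: 24.9
ee_pos: [0.6004, 0.0218, 0.0688]
eef_rot: [-1.847, 1.555, 2.873]
force: [1.0, 0.7, -0.9]
grip_width: 0.0596
t 24.9 pos [600.4  21.8  68.8] phi 0.4 q [-0.03  0.58  1.5   0.    1.08 -0.04] grip 59.6 F [ 1.   0.7 -0.9] down -0.9999
shift [24.9  4.4  1.4] spin 0.001
```

```bash
python3 -m handwheel '[[[0,4.4,1.2],0,1],[[6,4.4,1.2],0,1],[[12,4.4,1.2],0,1],[[18,4.4,1.2],0,1],[[24,4.4,1.2],0,1]]'
python3 go.py 604.4 20.6 43.8 0.4
```

```text
time_s: 25.4
ee_pos: [0.6045, 0.0208, 0.0445]
eef_rot: [-1.851, 1.555, 2.869]
force: [-0.3, 0.4, -1.1]
grip_width: 0.0591
t 25.4 pos [604.5  20.8  44.5] phi 0.4 q [-0.03  0.62  1.5   0.    1.04 -0.04] grip 59.1 F [-0.3  0.4 -1.1] down -0.9999
shift [ 0.7 -0.1  0.2] spin 0.001
```

```bash
python3 -m handwheel '[[[1,0,0],0,1],[[1,0,0],0,1],[[1,0,0],0,0],[[1,0,0],0,-1],[[1,0,0],0,-1]]'
python3 -m handwheel '[[[-20,0,0],0,-1],[[-60,0,0],0,-1],[[-100,0,0],0,-1],[[-140,0,0],0,-1],[[-160,0,0],0,-1]]'
python3 -m handwheel '[[[0,-30,40],0,-1],[[0,-60,80],0,-1],[[0,-90,120],0,-1],[[0,-110,150],0,-1],[[0,-110,160],0,-1]]'
python3 look.py 4; python3 go.py 350 -280.2 200 -144
```

```text
time_s: 25.9
ee_pos: [0.6046, 0.0208, 0.0435]
eef_rot: [-1.861, 1.555, 2.86]
force: [0.7, -0.8, -0.4]
grip_width: 0.072
time_s: 26.4
ee_pos: [0.6078, 0.0201, 0.2072]
eef_rot: [-1.972, 1.56, 2.748]
force: [0.2, -0.3, 0.0]
grip_width: 0.0941
time_s: 26.9
ee_pos: [0.4974, -0.143, 0.208]
eef_rot: [-1.948, 1.56, 2.769]
force: [0.3, 0.6, 0.4]
grip_width: 0.0943
top [270. 206.] 393 z 58.5 rect [604.7  20.2] [57.4 56.7] 0.2
top [241. 205.] 385 z 58.3 rect [604.5  95.5] [51.9 51.8] 0.5
top [298. 206.] 398 z 58.7 rect [603.8 -55.2] [54.4 51.1] 0.2
top [253. 241.] 468 z 58.4 rect [507.9  66. ] [40.2 85.4] 0.1
top [383. 302.] 533 z 52.4 rect [ 349.8 -280. ] [44.6 88.3] 35.7
side [392. 197.] 329 z 52.9 rect [ 349.2 -281.3] [46.2 92. ] 36.8
side [273. 215.] 308 z 58.6 rect [602.6 -55.7] [54.9 56.8] 1.6
side [259. 231.] 328 z 58.8 rect [602.8  19. ] [56.5 63.4] 26.6
side [244. 250.] 404 z 58.5 rect [601.7  95.3] [56.4 56.4] 0.0
side [287. 254.] 507 z 58.8 rect [506.7  65. ] [89.9 45. ] 89.9
t 27.0 pos [ 499.2 -141.7  207.8] phi 0.3 q [-0.35  0.25  1.62  0.    1.29 -0.35] grip 94.0 F [-0.6 -0.2  0.5] down -0.9999
shift [   8.7 -149.9  137.6] spin 2.519
```

Round tin seated. Next is oblong B, with a jaw yaw of -144°.

```bash
python3 -m handwheel '[[[0,-35,32],0.12,-1],[[3,-70,64],0.24,-1],[[6,-105,96],0.36,-1],[[8,-140,128],0.48,-1],[[8,-150,138],0.6,-1]]'
python3 -m handwheel '[[[0,0,0],0.14,-1],[[0,0,0],0.28,-1],[[0,0,0],0.42,-1],[[0,0,0],0.56,-1],[[0,0,0],0.64,-1]]'
python3 -m handwheel '[[[0,0,0],0.14,-1],[[0,0,0],0.28,-1],[[0,0,0],0.42,-1],[[0,0,0],0.56,-1],[[0,0,0],0.64,-1]]'
python3 -m handwheel '[[[0,0,0],0.14,-1],[[0,0,0],0.28,-1],[[0,0,0],0.42,-1],[[0,0,0],0.56,-1],[[0,0,0],0.64,-1]]'
python3 go.py 350 -280 50 -144.1
```

```text
time_s: 27.5
ee_pos: [0.3485, -0.2818, 0.2005]
eef_rot: [-1.363, 1.56, 2.749]
force: [0.8, 0.5, 0.1]
grip_width: 0.0939
time_s: 28.0
ee_pos: [0.3496, -0.2811, 0.2004]
eef_rot: [-0.74, 1.56, 2.728]
force: [0.7, 0.4, -0.7]
grip_width: 0.0936
time_s: 28.5
ee_pos: [0.3507, -0.2804, 0.2002]
eef_rot: [-0.115, 1.56, 2.709]
force: [-0.3, -0.3, -0.7]
grip_width: 0.094
time_s: 29.0
ee_pos: [0.3519, -0.2797, 0.2001]
eef_rot: [0.51, 1.56, 2.69]
force: [-0.9, -0.0, -0.4]
grip_width: 0.0938
t 29.0 pos [ 351.9 -279.7  200.1] phi -145.1 q [-0.75  0.1   1.81 -0.    1.24  1.78] grip 93.8 F [-0.9 -0.  -0.4] down -0.9999
shift [150.1   1.   -0.6] spin -0.017
```

```bash
python3 -m handwheel '[[[20,1,0],-0.017,-1],[[60,1,0],-0.017,-1],[[100,1,0],-0.017,-1],[[130,1,0],-0.017,-1],[[145,1,0],-0.017,-1]]'
python3 go.py 350 -280 35 -144.1
```

```text
time_s: 29.5
ee_pos: [0.3499, -0.278, 0.0525]
eef_rot: [0.406, 1.557, 2.604]
force: [0.3, -0.2, -0.6]
grip_width: 0.0942
t 29.5 pos [ 349.9 -278.    52.5] phi -144.0 q [-0.75  0.31  1.95 -0.    0.9   1.76] grip 94.2 F [ 0.3 -0.2 -0.6] down -0.9999
shift [17.5  1.  -1.9] spin 0.001
```

```bash
python3 -m handwheel '[[[8,1,-2],0,-1],[[17,1,-2],0,-1],[[17,1,-2],0,0.2],[[17,1,-2],0,1],[[17,1,-2],0,1]]' 40
python3 -m handwheel '[[[0,0,0],0,1],[[0,0,0],0,1],[[0,0,0],0,1],[[0,0,0],0,1],[[0,0,0],0,1]]'
python3 go.py 350 -280 35 -144.1
python3 -m handwheel '[[[-20,0,0],0,1],[[-50,0,0],0,1],[[-85,0,0],0,1],[[-115,0,0],0,1],[[-130,0,0],0,1]]'
python3 go.py 509 -47.2 165 0.4
```

```text
time_s: 30.0
ee_pos: [0.3504, -0.2803, 0.0362]
eef_rot: [0.432, 1.558, 2.631]
force: [0.1, -0.2, -0.2]
grip_width: 0.0732
time_s: 30.5
ee_pos: [0.3505, -0.2804, 0.0364]
eef_rot: [0.438, 1.559, 2.636]
force: [-0.1, 0.0, 2.4]
grip_width: 0.0437
t 30.5 pos [ 350.5 -280.4   36.4] phi -144.0 q [-0.75  0.34  1.95 -0.    0.86  1.76] grip 43.7 F [-0.1  0.   2.4] down -0.9999
shift [1.4 0.1 0.6] spin 0.001
time_s: 31.0
ee_pos: [0.3523, -0.2816, 0.1687]
eef_rot: [0.509, 1.561, 2.707]
force: [0.2, 0.1, -2.3]
grip_width: 0.0438
t 31.0 pos [ 352.3 -281.6  168.7] phi -144.0 q [-0.75  0.14  1.84 -0.    1.17  1.76] grip 43.8 F [ 0.2  0.1 -2.3] down -1.0
shift [   3.3 -264.5   97.7] spin -2.521
```

```bash
python3 -m handwheel '[[[0,-35,13],-0.12,1],[[0,-70,26],-0.24,1],[[0,-105,39],-0.36,1],[[0,-140,52],-0.48,1],[[0,-160,59],-0.6,1]]'
python3 go.py 509 -46.6 165 0.4
```

```text
time_s: 31.5
ee_pos: [0.448, -0.1377, 0.1683]
eef_rot: [-0.123, 1.561, 2.682]
force: [-0.2, -0.9, -1.9]
grip_width: 0.0439
t 31.5 pos [ 448.  -137.7  168.3] phi -109.3 q [-0.38  0.18  1.8   0.    1.18  1.53] grip 43.9 F [-0.2 -0.9 -1.9] down -1.0
shift [   3.1 -106.2  -27.5] spin -1.915
```

```bash
python3 -m handwheel '[[[0,-30,-8],-0.13,1],[[0,-60,-16],-0.26,1],[[0,-90,-24],-0.39,1],[[0,-106,-27],-0.52,1],[[0,-106,-27],-0.65,1]]'
python3 -m handwheel '[[[0,0,0],-0.13,1],[[0,0,0],-0.26,1],[[0,0,0],-0.39,1],[[0,0,0],-0.52,1],[[0,0,0],-0.64,1]]'
python3 -m handwheel '[[[0,0,0],-0.13,1],[[0,0,0],-0.26,1],[[0,0,0],-0.39,1],[[0,0,0],-0.52,1],[[0,0,0],-0.63,1]]'
python3 go.py 509 -46.6 70 0.4
```

```text
time_s: 32.0
ee_pos: [0.509, -0.0449, 0.1677]
eef_rot: [-0.78, 1.56, 2.682]
force: [-0.3, -0.0, -1.4]
grip_width: 0.0434
time_s: 32.5
ee_pos: [0.5088, -0.0448, 0.1673]
eef_rot: [-1.408, 1.559, 2.7]
force: [-0.4, -0.3, -1.6]
grip_width: 0.0437
time_s: 33.0
ee_pos: [0.5086, -0.0448, 0.167]
eef_rot: [-2.033, 1.559, 2.71]
force: [0.4, -0.4, -1.6]
grip_width: 0.0437
t 33.0 pos [508.6 -44.8 167. ] phi 1.7 q [-0.16  0.27  1.69  0.    1.2  -0.19] grip 43.7 F [ 0.4 -0.4 -1.6] down -0.9999
shift [97.   1.4  2.4] spin 0.023
```

```bash
python3 -m handwheel '[[[20,1,2],0.023,1],[[45,1,2],0.023,1],[[70,1,2],0.023,1],[[90,1,2],0.023,1],[[97,1,2],0.023,1]]'
python3 go.py 509 -46.6 42.4 0.4
```

```text
time_s: 33.5
ee_pos: [0.5075, -0.0461, 0.0679]
eef_rot: [-1.95, 1.555, 2.77]
force: [0.2, 0.4, -0.1]
grip_width: 0.0438
t 33.5 pos [507.5 -46.1  67.9] phi 0.4 q [-0.16  0.4   1.77  0.    0.98 -0.17] grip 43.8 F [ 0.2  0.4 -0.1] down -0.9999
shift [25.5  1.9  0.7] spin 0.000
```

```bash
python3 -m handwheel '[[[0,1.9,0.5],0,1],[[6,1.9,0.5],0,1],[[12,1.9,0.5],0,1],[[18,1.9,0.5],0,1],[[22,1.9,0.5],0,1]]'
python3 go.py 509 -46.6 42.4 0.4
```

```text
time_s: 34.0
ee_pos: [0.5102, -0.0477, 0.0475]
eef_rot: [-1.872, 1.559, 2.847]
force: [-5.1, -11.3, 18.1]
grip_width: 0.0435
t 34.0 pos [510.2 -47.7  47.5] phi 0.4 q [-0.17  0.44  1.77  0.    0.94 -0.17] grip 43.5 F [ -5.1 -11.3  18.1] down -0.9999
shift [ 5.1 -1.1 -1.1] spin 0.001
```

```bash
python3 -m handwheel '[[[-2,-1,0.8],0,1],[[0,-1,0.8],0,1],[[2,-1,0.8],0,1],[[5,-1,0.8],0,1],[[6,-1,0.8],0,1]]'
python3 go.py 509 -47.5 42.4 0.4
```

```text
time_s: 34.5
ee_pos: [0.5107, -0.0486, 0.044]
eef_rot: [-1.967, 1.563, 2.753]
force: [-4.9, 3.3, 28.0]
grip_width: 0.0438
t 34.5 pos [510.7 -48.6  44. ] phi 0.4 q [-0.17  0.44  1.78  0.    0.93 -0.18] grip 43.8 F [-4.9  3.3 28. ] down -1.0
shift [ 1.6 -1.7 -1.1] spin 0.001
```

```bash
python3 -m handwheel '[[[0,0,0],0,0.5],[[0,0,0],0,0],[[0,0,0],0,-1],[[0,0,0],0,-1],[[0,0,0],0,-1]]'
python3 -m handwheel '[[[-20,0,0],0,-1],[[-60,0,0],0,-1],[[-100,0,0],0,-1],[[-140,0,0],0,-1],[[-160,0,0],0,-1]]'
python3 -m handwheel '[[[0,-40,-40],0,-1],[[0,-80,-80],0,-1],[[0,-100,-120],0,-1],[[0,-110,-160],0,-1],[[0,-110,-190],0,-1]]'
python3 look.py 5; python3 go.py 428 365.2 150 177
python3 - <<'E'
import cv2
a=cv2.imread("pics/top5.png")[180:340,110:350];cv2.imwrite("pics/c5.png",cv2.convertScaleAbs(cv2.resize(a,(800,533),interpolation=cv2.INTER_CUBIC),alpha=1.6))
E
```

```text
time_s: 35.0
ee_pos: [0.5106, -0.0484, 0.0438]
eef_rot: [-1.966, 1.563, 2.754]
force: [-0.5, 0.6, 0.3]
grip_width: 0.0679
time_s: 35.5
ee_pos: [0.5124, -0.049, 0.2072]
eef_rot: [-2.199, 1.567, 2.522]
force: [-0.1, 0.0, -0.8]
grip_width: 0.0942
time_s: 36.0
ee_pos: [0.3994, 0.1423, 0.2084]
eef_rot: [-2.424, 1.567, 2.297]
force: [1.3, 0.0, 0.3]
grip_width: 0.0941
top [269. 206.] 399 z 58.8 rect [603.2  20.2] [59.6 56.6] 0.3
top [242. 206.] 396 z 58.2 rect [604.3  95.5] [52.1 51.7] 0.3
top [298. 206.] 394 z 58.3 rect [605.1 -55.1] [51.3 51.9] 90.0
top [252. 241.] 532 z 58.4 rect [508.9  66.4] [42.9 86. ] 0.5
top [294. 241.] 523 z 58.4 rect [509.6 -46.1] [42.9 85.7] 0.3
side [273. 216.] 334 z 58.8 rect [601.9 -54.6] [56.1 59.9] 1.8
side [309. 226.] 362 z 58.7 rect [507.6 -49.2] [43.6 92.6] 1.1
side [259. 231.] 348 z 58.8 rect [602.   19.9] [59.9 60.2] 77.4
side [245. 250.] 437 z 58.4 rect [601.6  95.9] [55.4 57.1] 0.4
side [287. 255.] 578 z 58.7 rect [506.8  64.7] [45.7 93.9] 1.0
t 36.1 pos [400.4 142.7 208.1] phi 0.6 q [0.25 0.03 1.86 0.   1.25 0.24] grip 94.4 F [0.5 0.  0.3] down -1.0
shift [  58.7   30.3 -222. ] spin -3.078
```

View pics/c5.png

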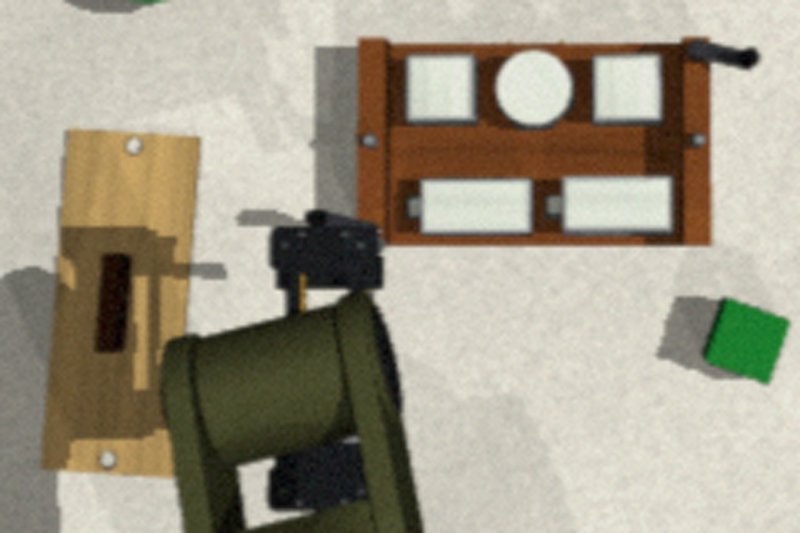

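All five tins are down: tops at 58.2–58.8 mm in both views, spouts towards their notches. Next I'll work out the cover's holes at crop pixels (134,146) and (108,459), and its bar, from this image.

```bash
cat > cover.py <<'E'
import sys
from h import *
# holes/bar from the top picture, given rough full-image pixels
z=np.load(sys.argv[1]);im,d=z["im"],z["d"];P=cloud("top",d);g=cv2.cvtColor(im,cv2.COLOR_BGR2HSV)[...,1].astype(float)
H=[]
for u,v in((150.2,223.8),(142.4,317.7)):
    a=g[int(v)-5:int(v)+6,int(u)-5:int(u)+6];w=np.clip(np.median(a)-25-a,0,None);vv,uu=np.indices(a.shape)
    c=((w*uu).sum()/w.sum()+int(u)-5,(w*vv).sum()/w.sum()+int(v)-5);H.append(ray("top",c,.006)*1000);print("hole px",np.round(c,1),H[-1].round(1))
dd=H[0]-H[1];print("dist",np.hypot(*dd[:2]).round(1),"mid",((H[0]+H[1])/2).round(1),"axis deg",np.degrees(np.arctan2(dd[1],dd[0])).round(2))
m=(P[...,2]>.035)&(P[...,2]<.055)&(abs(P[...,0]-.428)<.06)&(abs(P[...,1]-.365)<.03);Q=P[m];print("bar",np.median(Q[:,2]).round(4),[np.round(x,1) for x in cv2.minAreaRect((Q[:,:2]*1000).astype(np.float32))])
E
python3 cover.py pics/top0.npz; python3 cover.py pics/top5.npz
```

```text
hole px [150.1 220.6] [566.  356.1   6. ]
hole px [141.5 318.6] [294.4 373.7   6. ]
dist 272.2 mid [430.2 364.9   6. ] axis deg -3.71
bar 0.0435 [array([428. , 365.5]), array([17.5, 79.1]), np.float64(87.3)]
hole px [150.1 220.7] [565.9 356.1   6. ]
hole px [141.6 318.7] [294.1 373.4   6. ]
dist 272.3 mid [430.  364.8   6. ] axis deg -3.63
bar 0.0435 [array([428.2, 365.2]), array([16.8, 78.7]), np.float64(86.7)]
```

```bash
python3 -m handwheel '[[[0,6,-45],-0.1,-1],[[0,12,-90],-0.2,-1],[[0,18,-135],-0.3,-1],[[0,24,-180],-0.4,-1],[[0,30,-222],-0.5,-1]]' 60
python3 -m handwheel '[[[0,0,0],-0.1,-1],[[0,0,0],-0.2,-1],[[0,0,0],-0.3,-1],[[0,0,0],-0.4,-1],[[0,0,0],-0.5,-1]]'
python3 -m handwheel '[[[0,0,0],-0.1,-1],[[20,0,0],-0.2,-1],[[50,0,0],-0.3,-1],[[80,0,0],-0.4,-1],[[110,0,0],-0.5,-1]]'
python3 go.py 428.3 365.5 28 86.9
```

```text
time_s: 36.6
ee_pos: [0.4282, 0.3664, 0.2084]
eef_rot: [-2.774, 1.567, 2.454]
force: [0.9, -1.0, 0.6]
grip_width: 0.094
time_s: 37.1
ee_pos: [0.4286, 0.3658, 0.2081]
eef_rot: [3.12, 1.567, 2.568]
force: [1.1, -0.3, 0.0]
grip_width: 0.0941
time_s: 37.6
ee_pos: [0.4286, 0.3653, 0.0968]
eef_rot: [2.671, 1.566, 2.623]
force: [0.0, 0.5, -0.5]
grip_width: 0.0946
t 37.6 pos [428.6 365.3  96.8] phi 87.2 q [ 0.64  0.46  1.61  0.    1.08 -0.89] grip 94.6 F [ 0.   0.5 -0.5] down -1.0
shift [68.8  0.1 -0. ] spin 0.006
```

```bash
python3 -m handwheel '[[[30,0,0],0,-1],[[50,0,0],0,-1],[[60,0,0],0,-1],[[64,0,0],0,-0.3],[[64,0,0],0,0.2]]' 60
python3 go.py 428.3 365.5 29 86.9
```

```text
time_s: 38.1
ee_pos: [0.4287, 0.3653, 0.0331]
eef_rot: [2.623, 1.567, 2.575]
force: [-0.1, -0.2, -0.1]
grip_width: 0.0815
t 38.1 pos [428.7 365.3  33.1] phi 87.2 q [ 0.64  0.55  1.64  0.    0.95 -0.89] grip 81.5 F [-0.1 -0.2 -0.1] down -1.0
shift [ 4.1  0.2 -0.4] spin 0.006
```

```bash
python3 -m handwheel '[[[3,0,0],0,1],[[3,0,0],0,1],[[3,0,0],0,1],[[3,0,0],0,1],[[3,0,0],0,1]]' 60
python3 -m handwheel '[[[0,0,0],0,1],[[0,0,0],0,1],[[0,0,0],0,1],[[0,0,0],0,1],[[0,0,0],0,1]]'
python3 go.py 428.3 365.5 29 86.9
python3 -m handwheel '[[[-15,0,0],0,1],[[-45,0,0],0,1],[[-85,0,0],0,1],[[-120,0,0],0,1],[[-140,0,0],0,1]]'
python3 go.py 560.4 20.8 170 0.4
```

```text
time_s: 38.6
ee_pos: [0.4287, 0.3654, 0.0303]
eef_rot: [2.55, 1.567, 2.502]
force: [0.5, 0.1, 0.4]
grip_width: 0.0415
time_s: 39.1
ee_pos: [0.4287, 0.3654, 0.0303]
eef_rot: [2.572, 1.567, 2.523]
force: [-0.5, -0.6, -0.2]
grip_width: 0.0153
t 39.1 pos [428.7 365.4  30.3] phi 87.2 q [ 0.64  0.55  1.64  0.    0.95 -0.89] grip 15.3 F [-0.5 -0.6 -0.2] down -1.0
shift [ 1.3  0.1 -0.4] spin 0.006
time_s: 39.6
ee_pos: [0.4296, 0.3653, 0.1743]
eef_rot: [1.704, 1.566, 1.656]
force: [0.7, 0.2, -3.2]
grip_width: 0.0157
t 39.6 pos [429.6 365.3 174.3] phi 87.2 q [ 0.64  0.37  1.54  0.    1.23 -0.89] grip 15.7 F [ 0.7  0.2 -3.2] down -1.0
shift [   2.7 -337.8  147.3] spin 1.515
```

```bash
python3 -m handwheel '[[[0,-25,11],0,1],[[0,-60,26],0,1],[[0,-95,41],0,1],[[0,-130,57],0,1],[[0,-160,70],0,1]]'
python3 -m handwheel '[[[0,-35,16],0.1,1],[[0,-75,32],0.22,1],[[0,-115,50],0.34,1],[[0,-155,68],0.46,1],[[0,-178,77],0.56,1]]'
python3 -m handwheel '[[[0,0,0],0.1,1],[[0,0,0],0.2,1],[[0,0,0],0.3,1],[[0,0,0],0.4,1],[[0,0,0],0.48,1]]'
python3 -m handwheel '[[[0,0,0],0.1,1],[[0,0,0],0.2,1],[[0,0,0],0.3,1],[[0,0,0],0.4,1],[[0,0,0],0.47,1]]'
python3 go.py 560.4 20.8 130 0.4
```

```text
time_s: 40.1
ee_pos: [0.4921, 0.2004, 0.1744]
eef_rot: [1.61, 1.566, 1.562]
force: [0.4, 0.7, -3.0]
grip_width: 0.0156
time_s: 40.6
ee_pos: [0.5609, 0.016, 0.1744]
eef_rot: [2.07, 1.566, 1.454]
force: [0.1, 1.4, -2.3]
grip_width: 0.0158
time_s: 41.1
ee_pos: [0.5607, 0.0159, 0.1752]
eef_rot: [2.532, 1.566, 1.433]
force: [0.3, 0.8, -2.7]
grip_width: 0.0155
time_s: 41.6
ee_pos: [0.5604, 0.0159, 0.176]
eef_rot: [2.984, 1.566, 1.411]
force: [-0.1, 0.4, -3.6]
grip_width: 0.0159
t 41.6 pos [560.4  15.9 176. ] phi -0.1 q [-0.04  0.36  1.54  0.    1.24 -0.04] grip 15.9 F [-0.1  0.4 -3.6] down -1.0
shift [46.  -0.1 -4.7] spin -0.009
```

Next I'll lower until the underside is about 22 mm above the pin tips (TCP z about 130), then check holes against pins.

```bash
python3 -m handwheel '[[[12,0,-3],-0.009,1],[[25,0,-4.7],-0.009,1],[[38,0,-4.7],-0.009,1],[[44,0,-4.7],-0.009,1],[[44,0,-4.7],-0.009,1]]'
python3 - <<'E'
from h import *
import go
for n in("top","side"):
    im,d=camera(n);cv2.imwrite(f"pics/{n}6.png",im);np.savez(f"pics/{n}6.npz",im=im,d=d)
    if n=="top":
        P=cloud(n,d);m=(abs(P[...,2]-.108)<.006)&(abs(P[...,0]-.56)<.09)&(abs(P[...,1]-.02)<.18)
        k,l,s,c=cv2.connectedComponentsWithStats(m.astype(np.uint8));Q=P[m];print("plate z",np.median(Q[:,2]),[np.round(x,1) for x in cv2.minAreaRect((Q[:,:2]*1000).astype(np.float32))])
im=cv2.imread("pics/top6.png")
a=[cv2.resize(im[195:250,x:x+55],(400,400),interpolation=cv2.INTER_CUBIC) for x in(188,298)]
cv2.imwrite("pics/h6.png",cv2.convertScaleAbs(np.hstack(a),alpha=1.6))
E
```

```text
time_s: 42.1
ee_pos: [0.5599, 0.0208, 0.1307]
eef_rot: [-2.804, 1.566, 1.915]
force: [0.1, -0.8, -2.2]
grip_width: 0.0157
t 42.1 pos [559.9  20.8 130.7] phi 0.4 q [-0.03  0.41  1.59  0.    1.14 -0.04] grip 15.7 F [ 0.1 -0.8 -2.2] down -1.0
plate z 0.10866735039967979 [array([559.7,  19.4]), array([122.6, 357.7]), np.float64(3.2)]
```

View pics/h6.png

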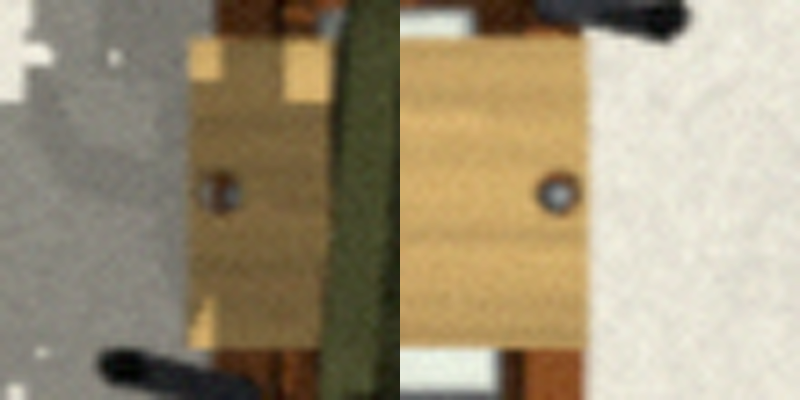

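```bash
python3 - <<'E'
from h import *
g=lambda f:np.load(f)["im"].astype(float)
im6,im0,im5=g("pics/top6.npz"),g("pics/top0.npz"),g("pics/top5.npz")
def cen(im,u,v,r,hsvfun):
    a=im[v-r:v+r+1,u-r:u+r+1];w=hsvfun(a);w=np.clip(w-np.percentile(w,60),0,None);vv,uu=np.indices(w.shape)
    return ((w*uu).sum()/w.sum()+u-r,(w*vv).sum()/w.sum()+v-r)
# hole: dark in red channel; pin tip: bluish against brown (b - r)
for nm,ps in(("pin",[(221,222),(319,222)]),("hole",[(218,221),(320,221)])):
    R=[]
    for p in ps:
        if nm=="pin":
            for im in(im0,im5):
                c=cen(im,*p,4,lambda a:a[...,0]-0.6*a[...,2]);q=ray("top",c,.076)*1000;print(nm,np.round(c,2),q.round(1));R.append(q)
        else:
            c=cen(im6,*p,5,lambda a:-a[...,2]);q=ray("top",c,.1045)*1000;print(nm,np.round(c,2),q.round(1));R.append(q)
    h=len(R)//2;A,B=np.mean(R[:h],0),np.mean(R[h:],0);print(nm,"mid",((A+B)/2).round(1),"yaw",np.degrees(np.arctan2(-(A-B)[0],(A-B)[1])).round(2),"dist",np.linalg.norm((A-B)[:2]).round(1))
E
```

```text
pin [220.07 221.74] [559.1 150.2  76. ]
pin [220.1  221.73] [559.1 150.1  76. ]
pin [320.83 221.68] [ 560.4 -116.4   76. ]
pin [320.76 221.73] [ 560.3 -116.2   76. ]
pin mid [559.7  16.9  76. ] yaw 0.27 dist 266.4
hole [217.98 220.79] [559.7 151.8 104.5]
hole [319.26 221.09] [ 560.  -110.2  104.5]
hole mid [559.9  20.8 104.5] yaw 0.08 dist 261.9
```

Hole mid is about 0.8 mm too far in +y, x agrees, and yaw is within 0.2°. I'll correct that and lower gently.

```bash
python3 go.py 559.9 20.1 92.3 0.6; python3 -m handwheel '[[[4,0,0.7],-0.003,1],[[10,0,0.7],-0.003,1],[[16,0,0.7],-0.003,1],[[21,0,0.7],-0.003,1],[[25,0,0.7],-0.003,1]]'
python3 go.py 559.9 20.1 92.3 0.6
```

```text
t 42.2 pos [560.6  20.8 132.2] phi 0.4 q [-0.03  0.41  1.59  0.    1.15 -0.04] grip 15.6 F [ 0.4 -0.3 -3.1] down -1.0
shift [39.9 -0.7  0.8] spin -0.004
time_s: 42.7
ee_pos: [0.5605, 0.0202, 0.1065]
eef_rot: [3.064, 1.566, 1.503]
force: [-0.0, -0.1, -3.5]
grip_width: 0.0157
t 42.7 pos [560.5  20.2 106.5] phi 0.6 q [-0.03  0.44  1.61  0.    1.09 -0.04] grip 15.7 F [-0.  -0.1 -3.5] down -1.0
shift [14.2 -0.6  0.2] spin -0.001
```

```bash
python3 -m handwheel '[[[2,0,0],0,1],[[5,0,0],0,1],[[8,0,0],0,1],[[11,0,0],0,1],[[12,0,0],0,1]]'
python3 go.py 560.4 20.1 92.3 0.6
```

```text
time_s: 43.2
ee_pos: [0.5604, 0.0203, 0.0942]
eef_rot: [-3.127, 1.566, 1.595]
force: [-0.6, 0.9, -2.3]
grip_width: 0.0157
t 43.2 pos [560.4  20.3  94.2] phi 0.6 q [-0.03  0.46  1.62  0.    1.07 -0.04] grip 15.7 F [-0.6  0.9 -2.3] down -1.0
shift [1.9 0.  0.2] spin -0.001
```

Both holes are on their pins with no contact force. I'll go down the last 2 mm, release, retreat and look.

```bash
python3 -m handwheel '[[[1,0,0],0,1],[[2,0,0],0,1],[[2.5,0,0],0,1],[[2.5,0,0],0,1],[[2.5,0,0],0,1]]'
python3 -m handwheel '[[[0,0,0],0,0.5],[[0,0,0],0,0],[[0,0,0],0,-0.5],[[0,0,0],0,-0.5],[[0,0,0],0,-0.5]]'
python3 -m handwheel '[[[-20,0,0],0,-0.5],[[-50,0,0],0,-0.5],[[-90,0,0],0,-0.5],[[-110,0,0],0,-0.5],[[-110,0,0],0,-0.5]]'
python3 -m handwheel '[[[0,-40,20],0,1],[[0,-80,40],0,1],[[0,-120,60],0,1],[[0,-160,80],0,1],[[0,-180,80],0,1]]'
python3 go.py 497 187.5 130 0
cat > chk.py <<'E'
import sys
from h import *
k=sys.argv[1]
for n in("top","side"):
    im,d=camera(n);cv2.imwrite(f"pics/{n}{k}.png",im);np.savez(f"pics/{n}{k}.npz",im=im,d=d);P=cloud(n,d)
    hsv=cv2.cvtColor(im,cv2.COLOR_BGR2HSV)
    m=(hsv[...,2]>60)&(P[...,2]>.055)&(P[...,2]<.085)&(abs(P[...,0]-.56)<.052)&(abs(P[...,1]-.02)<.137)&(d>0);Q=P[m];A=np.c_[Q[:,:2]-[.56,.02],np.ones(len(Q))]
    f=np.linalg.lstsq(A,Q[:,2],rcond=None)[0];print(n,"cover top z mm",(f[2]*1000).round(2),"tilt mrad",(f[:2]*1000).round(2))
    m=((P[...,2]>.075)&(P[...,2]<.11)&(P[...,0]>.45)&(P[...,0]<.67)&(P[...,1]>-.2)&(P[...,1]<.23)&(hsv[...,2]<75)&(d>0)&~((abs(P[...,0]-.56)<.02)&(abs(P[...,1]-.02)<.06))).astype(np.uint8)
    q,l,s,c=cv2.connectedComponentsWithStats(m)
    for j in range(1,q):
        if s[j,4]<12: continue
        Q=P[l==j];t=Q[Q[:,2]>.099];print(n,c[j].round(),s[j,4],"mean",(Q.mean(0)*1000).round(1),"knob",(t.mean(0)*1000).round(1) if len(t) else None)
E
python3 chk.py 7; python3 - <<'E'
import cv2,numpy as np
a=cv2.resize(cv2.imread("pics/top7.png")[170:270,190:350],(640,400),interpolation=cv2.INTER_CUBIC);cv2.imwrite("pics/c7.png",cv2.convertScaleAbs(a,alpha=1.6))
E
```

```text
time_s: 43.7
ee_pos: [0.5604, 0.0203, 0.0923]
eef_rot: [3.054, 1.567, 1.493]
force: [-4.7, -0.2, 6.0]
grip_width: 0.0157
time_s: 44.2
ee_pos: [0.5605, 0.0202, 0.0923]
eef_rot: [3.047, 1.567, 1.486]
force: [0.3, 0.1, 0.4]
grip_width: 0.0519
time_s: 44.7
ee_pos: [0.5615, 0.0198, 0.2053]
eef_rot: [2.2, 1.564, 0.639]
force: [-0.0, 0.2, 0.5]
grip_width: 0.0708
time_s: 45.2
ee_pos: [0.3796, -0.0631, 0.2028]
eef_rot: [2.39, 1.565, 0.828]
force: [-0.0, 0.3, -0.5]
grip_width: 0.0338
t 45.2 pos [379.6 -63.1 202.8] phi 0.5 q [-0.26 -0.06  1.97  0.01  1.23 -0.27] grip 33.8 F [-0.   0.3 -0.5] down -1.0
shift [  74.4  119.2 -249.3] spin 0.008
top cover top z mm 70.39 tilt mrad [-0.79 -0.29]
top [326. 196.] 112 mean [ 628.  -129.9   84.8] knob [ 623.9 -149.5  105.2]
top [212. 247.] 111 mean [492.3 170.2  85.1] knob [496.5 188.7 103.6]
side cover top z mm 70.98 tilt mrad [ 0.94 -1.02]
side [278. 189.] 77 mean [ 624.5 -132.5   84.7] knob [ 620.8 -147.4  102.4]
side [272. 277.] 195 mean [490.6 175.1  85.5] knob [494.5 190.4 103.6]
```

View pics/c7.png

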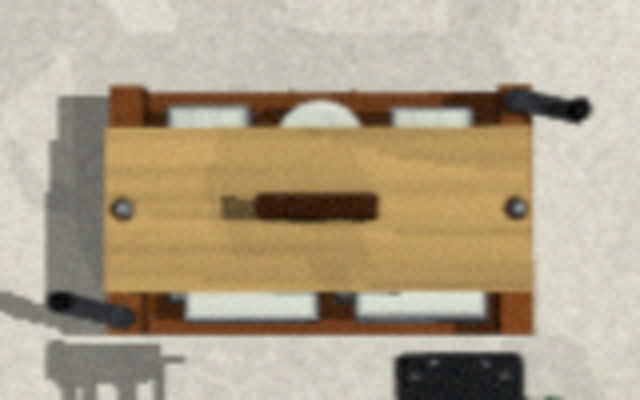

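The cover is home: top at 70.4/71.0 mm, level to 1 mrad, both pins showing through at crop (122,208) and (516,208). Pivots come out at about (487,150) and (633,-110). Each is 40 mm from its knob as stated, with both latches open by about 0.24 rad. Next I'll grip knob 0.

```bash
python3 -m handwheel '[[[0,24,-49],0,0.3],[[0,48,-98],0,0.3],[[0,72,-147],0,0.3],[[0,96,-196],0,0.3],[[0,117,-248],0,0.3]]' 25
python3 -m handwheel '[[[20,1,-3],0,0.3],[[45,1,-3],0,0.3],[[65,1,-3],0,0.3],[[70,1,-3],0,0.3],[[70,1,-3],0,0.3]]'
python3 go.py 496.7 189.5 96.5 0
```

```text
time_s: 45.8
ee_pos: [0.4874, 0.1679, 0.2037]
eef_rot: [2.341, 1.565, 0.779]
force: [0.7, -1.3, -0.9]
grip_width: 0.0326
time_s: 46.3
ee_pos: [0.4886, 0.1714, 0.1328]
eef_rot: [2.551, 1.567, 0.99]
force: [0.5, 0.9, 0.2]
grip_width: 0.0326
t 46.3 pos [488.6 171.4 132.8] phi 0.5 q [0.27 0.32 1.71 0.   1.11 0.25] grip 32.6 F [0.5 0.9 0.2] down -1.0
shift [ 36.4   8.1 -17.9] spin 0.009
```

```bash
python3 -m handwheel '[[[0,8,-18],0.009,0.3],[[10,8,-18],0.009,0.3],[[25,8,-18],0.009,0.3],[[36,8,-18],0.009,0.3],[[36,8,-18],0.009,0.3]]' 25
python3 go.py 496.7 189.5 96.5 0
python3 -m handwheel '[[[0,0,0],0,1],[[0,0,0],0,1],[[0,0,0],0,1],[[0,0,0],0,1],[[0,0,0],0,1]]'
python3 go.py 496.7 189.5 96.5 0
```

```text
time_s: 46.8
ee_pos: [0.4959, 0.1892, 0.0956]
eef_rot: [3.064, 1.568, 1.494]
force: [0.7, 0.9, 0.4]
grip_width: 0.033
t 46.8 pos [495.9 189.2  95.6] phi 0.0 q [0.29 0.39 1.7  0.   1.04 0.29] grip 33.0 F [0.7 0.9 0.4] down -1.0
shift [-0.9  0.8 -0.3] spin 0.000
time_s: 47.3
ee_pos: [0.4964, 0.1893, 0.0961]
eef_rot: [2.673, 1.567, 1.103]
force: [2.0, 0.7, 2.3]
grip_width: 0.0132
t 47.3 pos [496.4 189.3  96.1] phi 0.0 q [0.29 0.39 1.7  0.   1.04 0.29] grip 13.2 F [2.  0.7 2.3] down -1.0
shift [-0.4  0.3 -0.2] spin 0.000
```

```bash
python3 -m handwheel '[[[0,5.1,1.7],0.13,1],[[0,9.8,3.9],0.26,1],[[0,14.2,6.7],0.39,1],[[0,18.2,10],0.52,1],[[0,21.7,13.8],0.65,1]]'
python3 go.py 527.2 147.7 96 -78
```

```text
time_s: 47.8
ee_pos: [0.5184, 0.176, 0.0963]
eef_rot: [-3.0, 1.566, 1.057]
force: [2.4, 4.1, -1.6]
grip_width: 0.0134
t 47.8 pos [518.4 176.   96.3] phi -37.5 q [0.26 0.43 1.66 0.   1.06 0.91] grip 13.4 F [ 2.4  4.1 -1.6] down -1.0
shift [ 0.2 24.2 17.1] spin 0.706
```

```bash
python3 -m handwheel '[[[0,5.4,2.3],0.14,1],[[0,10.4,4.7],0.28,1],[[0,15.1,7.8],0.42,1],[[0,19.3,11.5],0.56,1],[[0,23.2,16.1],0.7,1]]'
python3 go.py 526.9 147.1 96 -78
```

```text
time_s: 48.3
ee_pos: [0.528, 0.1493, 0.0964]
eef_rot: [-2.547, 1.564, 0.805]
force: [8.1, 4.1, -4.4]
grip_width: 0.0132
t 48.3 pos [528.  149.3  96.4] phi -78.0 q [0.21 0.43 1.66 0.   1.05 1.57] grip 13.2 F [ 8.1  4.1 -4.4] down -1.0
shift [0.3 1.9 1.5] spin 0.001
```

```bash
python3 -m handwheel '[[[0,1.5,-0.8],0,1],[[0,3,-0.8],0,1],[[0,4,-0.8],0,1],[[0,4,-0.8],0,1],[[0,4,-0.8],0,1]]'
python3 go.py 526.9 147.1 96 -78
```

```text
time_s: 48.8
ee_pos: [0.5283, 0.1482, 0.0961]
eef_rot: [-2.039, 1.561, 1.313]
force: [-6.7, 22.0, -0.1]
grip_width: 0.0134
t 48.8 pos [528.3 148.2  96.1] phi -77.9 q [0.2  0.43 1.65 0.01 1.06 1.56] grip 13.4 F [-6.7 22.  -0.1] down -1.0
shift [0.1 0.8 1.6] spin 0.001
```

```bash
python3 -m handwheel '[[[0,-1,0],0,0.3],[[0,-1,0],0,0.3],[[0,-1,0],0,0.3],[[-20,-1,0],0,0.3],[[-50,-1,0],0,0.3]]'
python3 -m handwheel '[[[-30,0,0],0,0.3],[[-40,30,-3],0,0.3],[[-40,70,-7],0,0.3],[[-40,110,-11],0,0.3],[[-40,150,-15],0,0.3]]'
python3 -m handwheel '[[[0,40,-4],-0.13,0.3],[[0,80,-8],-0.26,0.3],[[0,120,-12],-0.39,0.3],[[0,150,-15],-0.52,0.3],[[0,160,-17],-0.65,0.3]]'
python3 -m handwheel '[[[0,0,0],-0.14,0.3],[[0,0,0],-0.28,0.3],[[0,0,0],-0.42,0.3],[[0,0,0],-0.56,0.3],[[0,0,0],-0.7,0.3]]'
python3 go.py 623.9 -149.3 120 0
```

```text
time_s: 49.3
ee_pos: [0.5272, 0.1481, 0.1453]
eef_rot: [-1.674, 1.562, 1.677]
force: [0.1, -0.4, 1.1]
grip_width: 0.0327
time_s: 49.8
ee_pos: [0.5734, 0.0023, 0.1842]
eef_rot: [-1.683, 1.563, 1.668]
force: [0.5, 0.2, -0.2]
grip_width: 0.0329
time_s: 50.3
ee_pos: [0.6234, -0.154, 0.1825]
eef_rot: [-2.265, 1.563, 1.739]
force: [0.0, -0.6, -0.8]
grip_width: 0.0331
time_s: 50.8
ee_pos: [0.6232, -0.1544, 0.1824]
eef_rot: [-2.904, 1.563, 1.805]
force: [-0.7, 0.0, -0.5]
grip_width: 0.0327
t 50.8 pos [ 623.2 -154.4  182.4] phi -0.2 q [-0.3   0.54  1.27  0.01  1.33 -0.3 ] grip 32.7 F [-0.7  0.  -0.5] down -1.0
shift [62.4  0.8 -4.7] spin -0.003
```

```bash
python3 -m handwheel '[[[15,1,-5],0,0.3],[[35,1,-5],0,0.3],[[50,1,-5],0,0.3],[[60,1,-5],0,0.3],[[60,1,-5],0,0.3]]' 25
python3 go.py 624 -149 96 0
```

```text
time_s: 51.3
ee_pos: [0.6235, -0.1489, 0.1206]
eef_rot: [-2.635, 1.562, 2.073]
force: [0.1, -0.4, 1.0]
grip_width: 0.0331
t 51.3 pos [ 623.5 -148.9  120.6] phi -0.3 q [-0.29  0.59  1.34  0.01  1.22 -0.29] grip 33.1 F [ 0.1 -0.4  1. ] down -1.0
shift [24.5  0.6  0.3] spin -0.005
```

```bash
python3 -m handwheel '[[[8,0.6,0],0,0.3],[[16,0.6,0],0,0.3],[[24,0.6,0],0,0.3],[[24,0.6,0],0,0.3],[[24,0.6,0],0,0.3]]' 25
python3 -m handwheel '[[[0,0,0],0,1],[[0,0,0],0,1],[[0,0,0],0,1],[[0,0,0],0,1],[[0,0,0],0,1]]'
python3 go.py 624 -149 96 0
```

```text
time_s: 51.8
ee_pos: [0.624, -0.1487, 0.0966]
eef_rot: [-2.641, 1.562, 2.066]
force: [-0.1, -0.1, 0.0]
grip_width: 0.0326
time_s: 52.3
ee_pos: [0.6242, -0.1487, 0.0969]
eef_rot: [-2.699, 1.562, 2.009]
force: [1.9, -0.0, 1.8]
grip_width: 0.0136
t 52.3 pos [ 624.2 -148.7   96.9] phi -0.3 q [-0.29  0.62  1.35  0.01  1.17 -0.29] grip 13.6 F [ 1.9 -0.   1.8] down -1.0
shift [ 0.9 -0.2  0.3] spin -0.005
```

```bash
python3 -m handwheel '[[[0,-5.1,-1.7],0.13,1],[[0,-9.8,-3.9],0.26,1],[[0,-14.2,-6.7],0.39,1],[[0,-18.2,-10],0.52,1],[[0,-21.7,-13.8],0.65,1]]'
python3 go.py 593.4 -109 97 -78
```

```text
time_s: 52.8
ee_pos: [0.6029, -0.1349, 0.097]
eef_rot: [-2.182, 1.563, 1.87]
force: [7.5, -0.4, -4.7]
grip_width: 0.013
t 52.8 pos [ 602.9 -134.9   97. ] phi -37.8 q [-0.28  0.57  1.43  0.01  1.14  0.38] grip 13.0 F [ 7.5 -0.4 -4.7] down -1.0
shift [  0.2 -23.3 -14.6] spin 0.701
```

```bash
python3 -m handwheel '[[[0,-5.4,-2.3],0.14,1],[[0,-10.4,-4.7],0.28,1],[[0,-15.1,-7.8],0.42,1],[[0,-19.3,-11.5],0.56,1],[[0,-23.2,-16.1],0.7,1]]'
python3 go.py 593.4 -109 97 -78
```

```text
time_s: 53.3
ee_pos: [0.5948, -0.109, 0.097]
eef_rot: [-1.641, 1.565, 1.705]
force: [6.6, -33.2, -7.6]
grip_width: 0.0137
t 53.3 pos [ 594.8 -109.    97. ] phi -78.3 q [-0.24  0.54  1.48  0.01  1.12  1.12] grip 13.7 F [  6.6 -33.2  -7.6] down -1.0
shift [ 0.  -0.3  1.4] spin -0.005
```

```bash
python3 -m handwheel '[[[0,-1.5,0],0,1],[[0,-3,0],0,1],[[0,-4,0],0,1],[[0,-4,0],0,1],[[0,-4,0],0,1]]'
python3 go.py 593.4 -109 97 -78
```

```text
time_s: 53.8
ee_pos: [0.5948, -0.1091, 0.0971]
eef_rot: [2.557, 1.568, -0.381]
force: [9.1, -27.7, -8.9]
grip_width: 0.0133
t 53.8 pos [ 594.8 -109.1   97.1] phi -78.4 q [-0.24  0.54  1.48 -0.    1.12  1.13] grip 13.3 F [  9.1 -27.7  -8.9] down -1.0
shift [ 0.1 -0.4  1.3] spin -0.006
```

Latch 1 is against its stop. I'll release it, retreat and check.

```bash
python3 -m handwheel '[[[0,2,0],0,0.3],[[0,2,0],0,0.3],[[0,2,0],0,0.3],[[-20,2,0],0,0.3],[[-50,2,0],0,0.3]]'
python3 -m handwheel '[[[-40,0,0],0,0.3],[[-80,0,0],0,0.3],[[-90,0,50],0,0.3],[[-90,0,100],0,0.3],[[-90,0,130],0,0.3]]'
python3 -m handwheel '[[[0,40,40],0,0.3],[[0,60,80],0,0.3],[[0,80,120],0,0.3],[[0,80,120],0,0.3],[[0,80,120],0,0.3]]'
python3 go.py; python3 chk.py 8; python3 look.py 8b | grep -v "z 58" ; python3 - <<'E'
import cv2,numpy as np
a=cv2.resize(cv2.imread("pics/top8.png")[80:340,100:460],(800,578),interpolation=cv2.INTER_CUBIC);cv2.imwrite("pics/c8.png",cv2.convertScaleAbs(a,alpha=1.6))
E
```

```text
time_s: 54.3
ee_pos: [0.5942, -0.1103, 0.1461]
eef_rot: [-0.404, 1.569, 2.942]
force: [0.8, -0.1, 0.5]
grip_width: 0.0331
time_s: 54.8
ee_pos: [0.4646, -0.1363, 0.2366]
eef_rot: [-0.429, 1.57, 2.917]
force: [0.3, -0.5, 0.1]
grip_width: 0.0331
time_s: 55.3
ee_pos: [0.3631, -0.2391, 0.237]
eef_rot: [-0.654, 1.57, 2.69]
force: [0.4, -0.1, 0.4]
grip_width: 0.0327
t 55.3 pos [ 363.1 -239.1  237. ] phi -78.4 q [-0.67  0.02  1.8  -0.    1.32  0.7 ] grip 32.7 F [ 0.4 -0.1  0.4] down -1.0
top cover top z mm 70.28 tilt mrad [1.24 0.16]
top [318. 202.] 114 mean [ 612.6 -109.4   85.2] knob [ 592.2 -109.6  103.4]
top [220. 241.] 111 mean [507.2 149.4  85.2] knob [527.3 148.8 104.2]
side cover top z mm 71.05 tilt mrad [-1.15 -0.74]
side [281. 196.] 85 mean [ 603.5 -106.7   85.1] knob [ 589.3 -106.9  102.9]
side [270. 268.] 189 mean [507.5 151.3  84.1] knob [524.6 150.8 103. ]
top [252. 246.] 229 z 59.0 rect [495.7  66.3] [16.1 86. ] 0.3
```

View pics/c8.png

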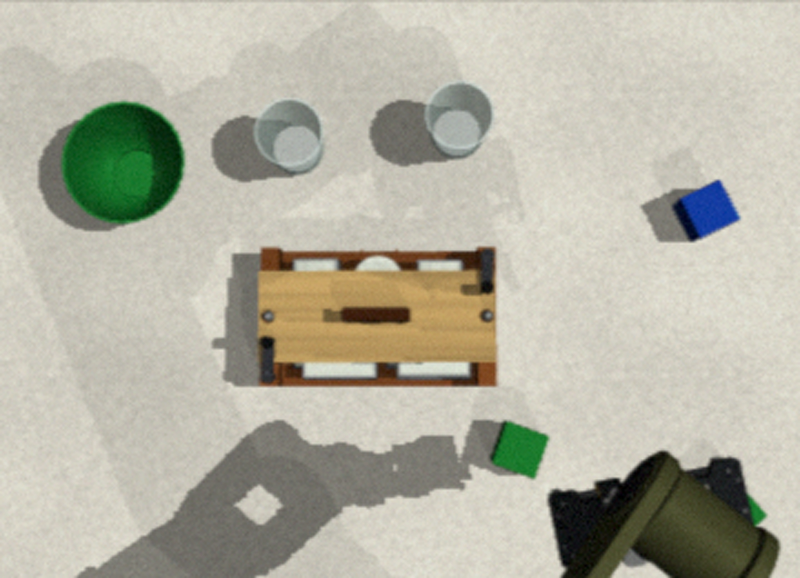

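Both arms lie over the cover at crop (487,270) and (267,360). Knobs are at (527,149) and (592,-110), close to the closed positions of about (527,149) and (593,-109). The glasses, bowl and look-alikes in view haven't moved. Handing in.

```bash
python3 -c "
from station import *
print(hand_in())"
```

```text
the job is handed in; nothing more can be done
None
```

I packed all five tins, put the cover on, closed both latches and handed the job in at about 55 s of the 200 s allowed. Hand-in gives no verdict.

- **Tins:** both oblong, both square and the round tin are seated in pockets of their own shape. Their tops read 58.2–58.8 mm in both views (58 mm expected). The oblong tins' spouts point into their notches. Both oblong tins rubbed against their pocket walls on the way down, so I shifted each a millimetre or so before releasing it.
- **Cover:** it lies flat over both pins. Its top reads 70.3 mm in the top view and 71.0 mm in the side view (70 mm expected), with tilt at about 1 mrad.
- **Latches:** I turned both until they pushed back against their stops, at about 22 N and 33 N. In the top view the knobs are within 1–2 mm of where they should be when fully closed.
- **Left alone:** the glasses, the bowl, the blue look-alike and one green look-alike stand where they were. The arm mostly hid the other green one in the last picture, but I never reached for it.
- **Disagreement:** the two cameras differed by about 1–3 mm in horizontal position, so I trusted the top view and the contact forces.

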